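# Load, dock and spring-tie the jar reader carriage

## Robot

A 7-joint arm with a two-finger parallel gripper is mounted at the origin on the work surface. World frame = base frame: x ahead of the robot, y to its left, z up, the work surface at z = 0. Lengths are in m, angles in rad, forces in N, time in s.
With the tool pointing down it reaches from about 0.4 to 0.85 m from the base axis. Payload 4.5 kg.
Tool frame: the origin (TCP) lies midway between the tips of the shut fingers; the grasp point (between the pads) lies 19 mm behind it; z points along the fingers, y is the direction in which the jaws open and shut (so a half turn about z gives the same grasp; the last joint's range is limited). The gripper opens to 88 mm and grips with 3 to 60 N. Pads are 18 mm wide; open, the fingers measure 123 mm over their backs; the gripper's body (75 mm by 187 mm) begins 45 mm behind the grasp point.
Start: joints at [1.273, 0.689, -0.195, 1.565, 0.157, 0.902, -0.215], TCP at [0.204, -0.591, 0.239] pointing down, gripper open.
Joint ranges: [-3.01, 3.01], [-0.46, 2.08], [-1.47, 1.51], [0.13, 2.56], [-1, 4.14], [0.04, 2.09], [-2.66, 2.66]. Speed limits (rad/s): [2.57, 2.57, 3.14, 3.14, 3.14, 3.14, 3.14].

## Interface

Orientations are given as a unit quaternion [x, y, z, w].
In Python, from plant import r gives the robot as it stands. The module is installed in compiled form; this text tells all that it offers.
- The arm moves only by the shell command python3 -m jog 'ROWS' [FORCE]. ROWS is JSON, a list of rows, each an object with "translation": the shift along the tool's x, y, z in units of 40 mm (1.0 is 40 mm), a list of three; "twist": the turn about the tool's z in units of 6 degrees (1.0 is 6 degrees); "claw": the opening in per cent of the stroke, from 0 (shut) to 100 (fully open). A call has 1 to 20 rows; each row shifts and turns the commanded pose from where the row before left it, along the tool's axes as they then stand; what a row does not reach is not made up. A row lasts 1/12 s, in which the tool goes at most 41.7 mm and 7.16 degrees, less where a joint would pass 70% of its speed; a pose out of reach is approached as far as the arm can. A call is refused whole if a number of a shift passes 1 or a number of a turn 1, either way. A call with a gripper value outside its range is refused whole. The fingers move at their own pace and stop on an object; FORCE is the grip in N (left out, the last holds). Time passes only in rows, so rows that do not move let the fingers close. It gives the time, the measured TCP pose, the force and the opening at its end, in the units of the state.
- r.get_state(): the state, without advancing time (a new reading comes with each control period).
- r.snapshot(name): name is "scene" or "top" or "wrist"; returns a dict with "img" (480x640x3 uint8, red, green, blue), "fx", "fy", "cx", "cy" (pixels), "dist_coeffs" ([k1, k2, p1, p2, k3] as OpenCV has them; the pictures are not rectified), "origin" and "rotation" of the camera in the world; the wrist camera has in their place "T_tool_cam" (4x4, takes a point from camera to tool coordinates, whose origin is the TCP and whose axes are the flange's). Camera axes: x right, y up, looking along -z (the intrinsics and any distortion apply to the point x, -y, -z); pixel columns grow to the right and rows downward; lengths in m; the calibration is good to about 2 mm. A picture is of the moment at which its call begins: read the wrist's pose just before it. There is no depth.
- r.finish_job(): hands the job in, once; it reports no verdict.
Trained networks look in the newest picture that a camera, given by its name, has taken for a name from the list of things; names that differ only in an ending like _2 or _b are one class to them, and where a whole thing is asked for, a point or a joint stands for the part that bears it (a point fixed in the world has none). Each returns a list of dicts, best first, with "confidence" (0 to 1); they miss things now and then, are a little off and sometimes report something else, mostly with a low value. They report only what shows in the picture. A call takes as long as a camera call. They do not tell look-alikes from the thing itself.
- r.spot_in(label, camera): "rect" ([left, top, right, bottom] in pixels, round what is visible of it).
- r.spot_point(label, camera): "location" ([row, column] in pixels: a listed point, or the origin of a listed thing).
The state is a dict: "clock": time; "q": joint angles; "qd": joint speeds; "joint_torque": joint torques, N m; "tool_pos": TCP position; "eef_rot": TCP orientation; "contact_force": force on the tool from outside, world axes, zero at the start; "moment": the same for the moment, N m; "opening": opening from 0.0 (shut) to 1.0 (fully open).
Only numpy, scipy, OpenCV 4.12 (cv2) and the standard library are available. Lean on these libraries where they do the work, as an engineer would, in place of code of your own. Each camera call takes 0.05 s, during which the arm holds its last target. There are 200 camera calls.

## Task

Stand every loose sample jar that is there in a cup of the blue carriage, each with its black mark turned squarely to the scanner bar; then push the loaded carriage along its track until it is fully home against the red stops. After that, hook the orange-tabbed tension spring into the carriage: leg down in the yellow-ringed hole, then stretch its steel eye over the brass post so that the spring holds the carriage home. Leave the jars seated and facing the scanner, and do not disturb the beaker, the tape roll or the calculator.

Things in the scene. Friction and masses are not known exactly. Their poses are not given: they have to be found in the camera images.
- reader: Fixed aluminium base plate, 530 x 170 x 8 mm. Origin on the table under the track's centre line; +x runs along the track towards home (stops, then post), z up. Two guide strips, tops 16 mm high, leave a 27 mm groove between them. Red stops, 30 mm high, at x = 103 to 115 mm, 19 to 37 mm either side of the centre line. Scanner bar on its -y side. White pad, top 10 mm high, from x = 120 to 252 mm.
- scanner (a point): Centre of the top of the black scanner bar (230 long, 45 deep, its top 50 mm over the table), with a red window towards the track; it stands along the track on the reader's -y side, 55 to 100 mm from the centre line. Jar marks must point to this side: along the reader's -y, square to the track.
- carriage: Blue loose carriage, 0.35 kg, x -127 to +142 mm, 80 wide, deck 12 thick, top 30 mm over the table. Origin: centre line, deck underside; +x is its front, towards home. Its short grippy keel (20 mm, 60 mm behind the origin, 0.5 mm play a side) lets it yaw 3 degrees, and it jams if pushed far off-centre. Home: origin at x = -39 mm in the reader's frame, front on both stops; starts 60-95 mm short.
- push_plate (a point): Centre of the rear face of the carriage's slippery push plate: 100 wide, 8 thick, from 30 to 52 mm over the table, at the carriage's rear end, with a white line at its middle. Push this face towards the carriage's +x; about 2 N moves it, loaded.
- nest1 (a point): Floor centre of the rear cup on the carriage (30 mm over the table): 45 mm inside at the floor, flared to 50 mm at the rim, 57 mm outside, rim 10 mm high. Axes as the carriage.
- nest2 (a point): Floor centre of the second cup, 58 mm ahead of the rear one; same size.
- nest3 (a point): Floor centre of the third cup, 58 mm further ahead; same size.
- nest4 (a point): Floor centre of the front cup, 58 mm further ahead, 43 mm behind the hole; same size.
- hole (a point): Centre of the mouth of the yellow-ringed round hole, 11 mm in diameter, at deck-top level on the carriage's centre line, 14 mm from its front edge. It goes right through the 12 mm deck, and with 10 mm free below it to the base plate.
- post (a point): Foot of the fixed brass post on the reader's centre line at x = 235 mm, on the white pad (10 mm over the table): 8 mm in diameter, 11 mm high, top tapered to 4 mm. With the carriage home it is 146 mm beyond the hole.
- jar1_mid (a point): Centre of white sample jar 1 with grey cap, half-way up (33 mm above its underside): 40 mm in diameter, 66 mm high, about 0.1 kg, weighted low; all jars look alike. z up, +x points to its mark: a black 9 mm stripe up its side, carried on over the cap from rim to centre. Absent in some starts.
- jar2_mid (a point): Centre of white sample jar 2 with grey cap, half-way up (33 mm above its underside): 40 mm in diameter, 66 mm high, about 0.1 kg, weighted low; all jars look alike. z up, +x points to its mark: a black 9 mm stripe up its side, carried on over the cap from rim to centre. Absent in some starts.
- jar3_mid (a point): Centre of white sample jar 3 with grey cap, half-way up (33 mm above its underside): 40 mm in diameter, 66 mm high, about 0.1 kg, weighted low; all jars look alike. z up, +x points to its mark: a black 9 mm stripe up its side, carried on over the cap from rim to centre. Absent in some starts.
- jar4_mid (a point): Centre of white sample jar 4 with grey cap, half-way up (33 mm above its underside): 40 mm in diameter, 66 mm high, about 0.1 kg, weighted low; all jars look alike. z up, +x points to its mark: a black 9 mm stripe up its side, carried on over the cap from rim to centre. Absent in some starts.
- spring_leg (a point): Lower tip of the spring's steel leg: an upright pin 6 mm thick, tapered at the tip, 20 mm long below its orange tab. +x along the spring from leg to eye, z up. The spring starts standing on the table on leg tip and eye, both at one level. With the leg fully down the hole its tab stands on the deck and the eye rests level on the white pad, short of the post.
- leg_tab (a point): Grip point on the orange tab over the leg: tab 24 long (along the spring), 12 wide, 30 high, its underside 20 mm and its top 50 mm above the leg tip; this point is 40 mm straight above the leg tip.
- eye_tab (a point): Grip point on the orange tab of the eye end: tab 24 long, 12 wide, from 2 to 50 mm above the eye's underside; this point is 40 mm above the underside and 24 mm short of the eye's centre. This end slides on the spring's straight line only.
- eye (a point): Centre of the underside of the steel eye, a ring of 26 mm outside and 15 mm inside diameter, 9 mm high. Unstretched it is 120 mm from the leg; on the post, about 20 to 26 mm stretched. To pass over the post the eye must rise over 11 mm; rising 20 mm with the spring level would pull the leg out of the hole.
- stretch (a joint): Stretch of the spring beyond its free length, 0 to 0.05 m; 280 N/m, no preload, so about 7 N at the post.
- spring: The spring with its leg end, 60 g in all; same point and axes as spring_leg.
- beaker: Clear plastic beaker, 70 mm across, 90 mm high, bystander; origin under its centre.
- tape: Cardboard-brown tape roll lying flat, 80 mm across, 25 mm high, bystander; origin under its centre.
- calculator: Black calculator, 150 x 80 x 17 mm, bystander; origin under its centre.
Mind the look-alikes: they are no part of the job. What is shaped like the part that bears jar1_mid but green or turquoise is not meant.

How it is judged:
On the way, in this order (a step that is already met when the one before it is completed fails the run):
1. every jar present stands in a carriage cup with its mark to the scanner side ((horizontal distance between jar1_mid and nest1 below 0.006 m or horizontal distance between jar1_mid and nest2 below 0.006 m or horizontal distance between jar1_mid and nest3 below 0.006 m or horizontal distance between jar1_mid and nest4 below 0.006 m) and x of scanner in the frame of jar1_mid above 0 m and z of each of jar1_mid, jar2_mid, jar3_mid, jar4_mid in the frame of reader below 0.067 m and angle between each of jar1_mid, jar2_mid, jar3_mid, jar4_mid's own z axis and vertical below 0.12 rad and angle between the x axis of each of jar1_mid, jar2_mid, jar3_mid, jar4_mid and the y axis of reader, either way round below 0.35 rad and (horizontal distance between jar2_mid and nest1 below 0.006 m or horizontal distance between jar2_mid and nest2 below 0.006 m or horizontal distance between jar2_mid and nest3 below 0.006 m or horizontal distance between jar2_mid and nest4 below 0.006 m) and x of scanner in the frame of jar2_mid above 0 m and (horizontal distance between jar3_mid and nest1 below 0.006 m or horizontal distance between jar3_mid and nest2 below 0.006 m or horizontal distance between jar3_mid and nest3 below 0.006 m or horizontal distance between jar3_mid and nest4 below 0.006 m) and x of scanner in the frame of jar3_mid above 0 m and (horizontal distance between jar4_mid and nest1 below 0.006 m or horizontal distance between jar4_mid and nest2 below 0.006 m or horizontal distance between jar4_mid and nest3 below 0.006 m or horizontal distance between jar4_mid and nest4 below 0.006 m) and x of scanner in the frame of jar4_mid above 0 m), for 0.2 s.
2. the loaded carriage is home against the stops (x of carriage in the frame of reader above -0.043 m and z of carriage in the frame of reader below 0.021 m), for 0.2 s.
3. the spring's leg is down in the carriage hole with the carriage home (all of step 2 and horizontal distance between spring_leg and hole below 0.008 m and z of spring_leg in the frame of hole below -0.01 m), for 0.2 s.
At the end, for the whole second after the job is handed in: Each jar upright in a cup, within 6 mm of its centre, mark within 20 degrees of the scanner side; carriage within 4 mm of home; leg at least 10 mm down the hole; eye around the post, under 6 mm above its foot, spring stretched over 12 mm; all at rest, bystanders moved under 30 mm (all of step 1 and all of step 3 and horizontal distance between eye and post below 0.0065 m and z of eye in the frame of post below 0.006 m and value of joint stretch above 0.012 m and linear speed of each of carriage, spring below 0.02 m/s); the robot touches nothing.
It fails at once if the beaker is pushed more than 30 mm (distance of beaker from where it was at the start of the episode above 0.03 m).
It fails at once if the tape is pushed more than 30 mm (distance of tape from where it was at the start of the episode above 0.03 m).
It fails at once if the calculator is pushed more than 30 mm (distance of calculator from where it was at the start of the episode above 0.03 m).
Of jar1, jar2, jar3, jar4 only 3 to 4 are there at a start; the rules pass over those that are not, and their reading is None.
At some moment in a run one of jar1, jar2, jar3, jar4 may be knocked a few centimetres aside while the robot is not near it.
It also fails if it takes over 200 s, if anything falls off the work surface, if the arm or the gripper's body presses on something with over 40 N, if the wrist force passes 120 N, or if a joint passes its speed limit or range.

## Working session

There is one attempt and no reset: what is moved stays moved. The work goes in short steps, Python scripts to look and compute and a shell command to move; the robot and the scene stay as the last step left them, time stands still between calls to the robot, and variables do not carry over. Pictures are saved under pics/ and viewed, about 12 in all and at most 16, crops included, and the job is handed in when it is done.

```bash
mkdir -p pics
cat > h.py <<'E'
import numpy as np, cv2
from scipy.spatial.transform import Rotation as R
from plant import r
def cam(s,st=None):
    if 'T_tool_cam' in s:
        T=np.eye(4);T[:3,:3]=R.from_quat(st['eef_rot']).as_matrix();T[:3,3]=st['tool_pos']
        T=T@np.array(s['T_tool_cam']);return T[:3,3],T[:3,:3]
    Rm=np.array(s['rotation'])
    if Rm.size==4: Rm=R.from_quat(Rm).as_matrix()
    return np.array(s['origin']),Rm.reshape(3,3)
def K(s): return np.array([[s['fx'],0,s['cx']],[0,s['fy'],s['cy']],[0,0,1.]]),np.array(s['dist_coeffs'],float)
def px2w(s,rc,z,st=None):
    o,Rm=cam(s,st);k,d=K(s)
    u=cv2.undistortPoints(np.array([[[rc[1],rc[0]]]],float),k,d)[0,0]
    v=Rm@np.array([u[0],-u[1],-1]);t=(z-o[2])/v[2];return o+t*v
def w2px(s,p,st=None):
    o,Rm=cam(s,st);k,d=K(s);c=(np.atleast_2d(p)-o)@Rm;c=c*[1,-1,-1]
    q=cv2.projectPoints(c.reshape(-1,1,3),np.zeros(3),np.zeros(3),k,d)[0].reshape(-1,2);return q[:,::-1]
def save(s,n): cv2.imwrite(f'pics/{n}.png',s['img'][:,:,::-1])
E
python3 - <<'E'
from h import *
st=r.get_state();print(st)
for c in ['top','scene','wrist']:
    s=r.snapshot(c);save(s,c+'0');print(c,{k:v for k,v in s.items() if k!='img'})
    if c=='wrist':continue
    for l,z in [('scanner',.05),('push_plate',.041),('nest1',.03),('nest2',.03),('nest3',.03),('nest4',.03),('hole',.03),('post',.01),('jar1_mid',.033),('spring_leg',0),('leg_tab',.04),('eye_tab',.04),('eye',0),('reader',0),('carriage',.018),('beaker',0),('tape',0),('calculator',0)]:
        for x in r.spot_point(l,c)[:6]:
            print(l,round(x['confidence'],2),np.round(x['location']),np.round(px2w(s,x['location'],z),3))
E
```

```text
{'clock': 0.0, 'q': array([ 1.27278526,  0.68997021, -0.19453101,  1.5663599 ,  0.15728724,
        0.90252563, -0.21511269]), 'qd': array([-4.41315899e-04,  2.91774775e-04,  1.49800645e-04,  2.90944225e-04,
        9.28066147e-05, -6.16611137e-04,  1.22387325e-03]), 'joint_torque': array([ 5.91103490e-04, -5.27551317e+01, -1.26679312e+00, -1.53427273e+01,
       -5.26854582e-02,  6.61531580e-03,  1.83748780e-04]), 'tool_pos': array([ 0.2033476 , -0.590306  ,  0.23791485]), 'eef_rot': array([ 9.86262268e-01,  1.65184330e-01, -2.14072064e-04, -9.10845100e-04]), 'contact_force': array([-0.05904975, -0.31640244, -0.13147525]), 'moment': array([ 0.01830194, -0.011885  ,  0.02902933]), 'opening': 0.9944521673175937}
top {'fx': 485.9154785665938, 'fy': 485.9154785665938, 'cx': 319.41072371444665, 'cy': 235.16738068950676, 'dist_coeffs': array([-0.1021566,  0.       ,  0.       ,  0.       ,  0.       ]), 'origin': array([ 0.3306031 , -0.05449427,  1.0348158 ]), 'rotation': array([-0.06672408,  0.05677952,  0.70460117, -0.70417411])}
scanner 0.8 [155. 319.] [ 0.678 -0.039  0.05 ]
scanner 0.
[... 3931 characters left out ...]
0.   ]
tape 0.46 [214. 231.] [ 0.37  -0.276  0.   ]
tape 0.15 [270. 221.] [ 0.594 -0.239  0.   ]
calculator 0.91 [256. 124.] [ 0.569 -0.461  0.   ]
wrist {'fx': 395.0775647680253, 'fy': 395.0775647680253, 'cx': 320.4980393868308, 'cy': 239.34609770190747, 'dist_coeffs': array([-0.00277606,  0.        ,  0.        ,  0.        ,  0.        ]), 'T_tool_cam': array([[-3.13336494e-04,  9.62423308e-01,  2.71553452e-01,
         6.89975407e-02],
       [ 9.99999860e-01,  4.17303999e-04, -3.25117005e-04,
         7.40328269e-04],
       [-4.26220525e-04,  2.71553312e-01, -9.62423305e-01,
        -1.45748020e-01],
       [ 0.00000000e+00,  0.00000000e+00,  0.00000000e+00,
         1.00000000e+00]])}
```

View pics/top0.png

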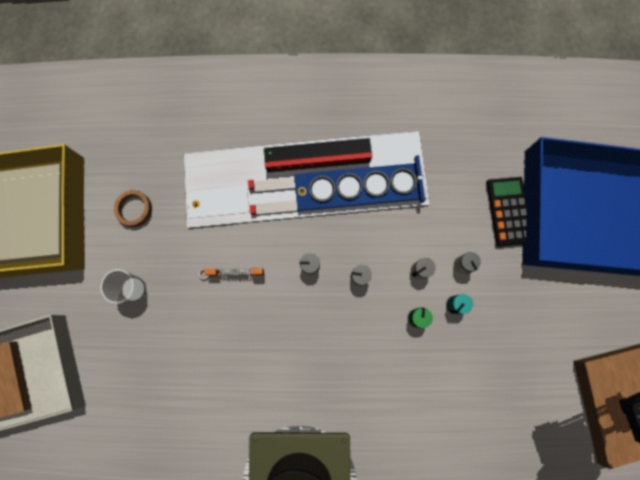

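View pics/scene0.png

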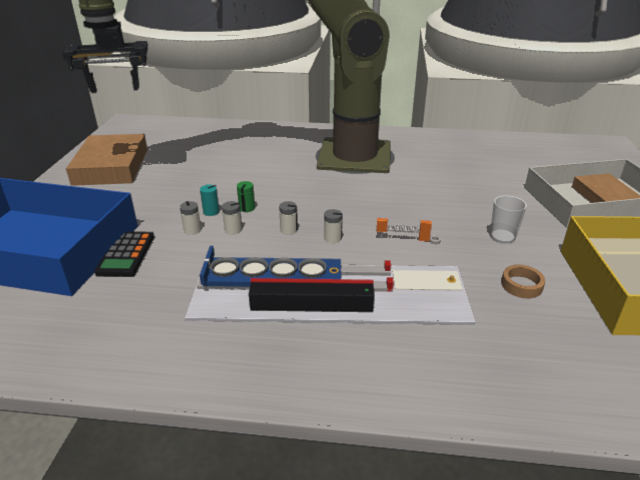

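The top picture shows four grey-capped jars at (col,row) about (309,263), (361,275), (424,268) and (470,262), plus green and turquoise decoys. The carriage rear is at (420,180), the post at (196,204), and the spring at (205–262,272). Next I'll move over the jars for a wrist view.

```bash
python3 -m jog '[{"translation":[0.75,-0.6,-0.1],"twist":0,"claw":100},{"translation":[0.75,-0.6,-0.1],"twist":0,"claw":100},{"translation":[0.75,-0.6,-0.1],"twist":0,"claw":100},{"translation":[0.75,-0.6,-0.1],"twist":0,"claw":100},{"translation":[0.75,-0.6,-0.1],"twist":0,"claw":100},{"translation":[0.75,-0.6,-0.1],"twist":0,"claw":100},{"translation":[0.75,-0.6,-0.1],"twist":0,"claw":100},{"translation":[0.75,-0.6,-0.1],"twist":0,"claw":100},{"translation":[0.75,-0.6,-0.1],"twist":0,"claw":100},{"translation":[0.75,-0.6,-0.1],"twist":0,"claw":100},{"translation":[0.75,-0.6,-0.1],"twist":0,"claw":100},{"translation":[0.75,-0.6,-0.1],"twist":0,"claw":100},{"translation":[0.75,-0.6,-0.1],"twist":0,"claw":100},{"translation":[0,0,0],"twist":0,"claw":100}]'
python3 - <<'E'
from h import *
st=r.get_state();print(st['q'],st['tool_pos'])
s=r.snapshot('wrist');save(s,'w1')
for l,z in [('jar1_mid',.033),('nest1',.03),('hole',.03),('push_plate',.041),('scanner',.05)]:
    for x in r.spot_point(l,'wrist')[:6]:
        print(l,round(x['confidence'],2),np.round(x['location']),np.round(px2w(s,x['location'],z,st),3))
E
```

```text
clock: 3.12
tool_pos: [0.4762, -0.1601, 0.2919]
eef_rot: [0.985, 0.172, 0.004, -0.002]
contact_force: [-0.4, 0.4, 0.3]
opening: 1.001
[ 0.37025988  0.45792884 -0.20251231  1.8621853   0.11326083  0.82736999
 -1.11384441] [ 0.47616654 -0.16005213  0.29193942]
jar1_mid 0.9 [264. 389.] [ 0.435 -0.254  0.033]
jar1_mid 0.62 [339. 347.] [ 0.334 -0.243  0.033]
jar1_mid 0.57 [344. 425.] [ 0.359 -0.33   0.033]
nest1 0.95 [ 77. 430.] [ 0.623 -0.219  0.03 ]
nest1 0.84 [ 48. 315.] [ 0.61  -0.107  0.03 ]
nest1 0.67 [ 61. 375.] [ 0.619 -0.165  0.03 ]
nest1 0.67 [ 29. 255.] [ 0.607 -0.049  0.03 ]
hole 0.56 [ 16. 207.] [ 0.601 -0.004  0.03 ]
push_plate 0.87 [ 88. 472.] [ 0.625 -0.259  0.041]
scanner 0.58 [210. 593.] [ 0.561 -0.419  0.05 ]
scanner 0.45 [153.  91.] [0.446 0.064 0.05 ]
```

View pics/w1.png

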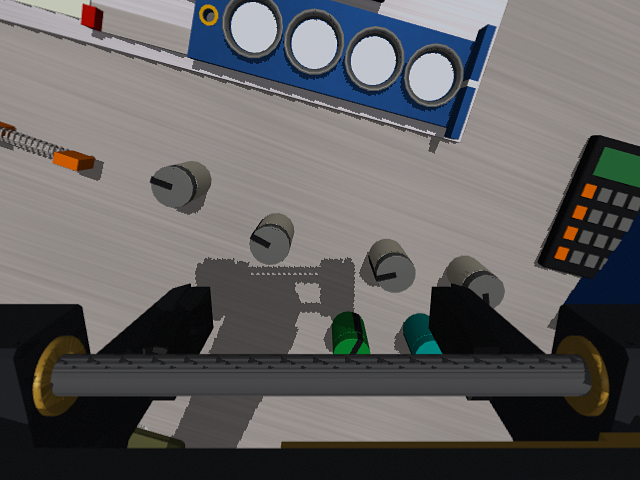

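The wrist view shows four grey caps at (172,188), (271,245), (393,273) and (484,291), each with a clear mark. The four white cups run from (252,28) to (432,75). I'll refine these numerically.

```bash
cat > meas.py <<'E'
from h import *
def caps(s,st,guess,z=.066):
    g=cv2.cvtColor(s['img'],cv2.COLOR_RGB2GRAY).astype(float); hsv=cv2.cvtColor(s['img'],cv2.COLOR_RGB2HSV)
    res=[]
    for (c,rw) in guess:
        p=px2w(s,(rw,c),z,st)
        # refine: maximise gradient across projected circle edge
        a=np.linspace(0,2*np.pi,72,endpoint=False); u=np.c_[np.cos(a),np.sin(a),0*a]
        best=None
        gb=cv2.GaussianBlur(g,(0,0),1)
        for dx in np.arange(-.008,.0081,.001):
            for dy in np.arange(-.008,.0081,.001):
                q=p+[dx,dy,0]
                def smp(rad):
                    x=w2px(s,q+rad*u,st).astype(np.float32)
                    return cv2.remap(gb.astype(np.float32),x[:,1].reshape(-1,1),x[:,0].reshape(-1,1),1).ravel()
                d=np.abs(smp(.0222)-smp(.0178)); sc=np.median(d)+np.mean(np.minimum(d,40))
                if best is None or sc>best[0]: best=(sc,q)
        q=best[1]
        rr,aa=np.meshgrid(np.arange(.006,.017,.001),np.radians(np.arange(0,360,3)))
        P=q+np.c_[(rr*np.cos(aa)).ravel(),(rr*np.sin(aa)).ravel(),0*rr.ravel()]
        x=w2px(s,P,st).astype(np.float32)
        v=cv2.remap(g.astype(np.float32),x[:,1].reshape(-1,1),x[:,0].reshape(-1,1),1).ravel()
        m=v<.5*np.median(v); d=(P-q)[m].sum(0)
        res.append((q,np.degrees(np.arctan2(d[1],d[0])),m.sum(),best[0]))
    return res
def nests(s,st):
    im=s['img'].astype(int); m=((im.min(2)>185)).astype(np.uint8)
    n,l,stt,cen=cv2.connectedComponentsWithStats(m)
    return [(px2w(s,(cen[i][1],cen[i][0]),.03,st),stt[i][4],cen[i]) for i in range(1,n) if 800<stt[i][4]<8000]
E
python3 - <<'E'
from meas import *
st=r.get_state();s=r.snapshot('wrist')
print(R.from_quat(st['eef_rot']).as_matrix().round(3))
for x in caps(s,st,[(172,188),(271,245),(393,273),(484,291)]): print(np.round(x[0],4),round(x[1],1),x[2],x[3])
for x in nests(s,st): print(np.round(x[0],4),x[1],x[2].round())
E
```

```text
[[ 0.946  0.323 -0.001]
 [ 0.323 -0.946 -0.001]
 [-0.001  0.    -1.   ]]
[ 0.4427 -0.0387  0.066 ] -28.4 101 56.736523
[ 0.4232 -0.131   0.066 ] 90.1 144 39.612534
[ 0.4345 -0.2548  0.066 ] 117.1 124 83.48952
[ 0.4461 -0.3492  0.066 ] -172.8 202 55.67771
[ 0.6044 -0.0477  0.03  ] 1514 [240.  17.]
[ 0.6723 -0.2241  0.03  ] 1362 [446.   8.]
[ 0.613  -0.1045  0.03  ] 1796 [302.  29.]
[ 0.6186 -0.1623  0.03  ] 1745 [362.  45.]
[ 0.624  -0.2201  0.03  ] 1676 [421.  61.]
```

Run:
```python
from meas import *
st=r.get_state();s=r.snapshot('wrist');print(st['tool_pos'])
im=s['img'].copy()
for x in caps(s,st,[(160,177),(259,233),(381,261),(472,279)]):
    print(np.round(x[0],4),round(x[1],1),x[2],x[3])
    a=np.linspace(0,6.28,60);pts=w2px(s,x[0]+.02*np.c_[np.cos(a),np.sin(a),0*a],st)
    cv2.polylines(im,[pts[:,::-1].astype(int)],True,(255,0,0))
    t=np.radians(x[1]);e=w2px(s,np.array([x[0],x[0]+.03*np.array([np.cos(t),np.sin(t),0])]),st)[:,::-1].astype(int)
    cv2.line(im,tuple(map(int,e[0])),tuple(map(int,e[1])),(255,255,0))
N=nests(s,st)
for x in N: print(np.round(x[0],4),x[1],x[2].round())
cv2.imwrite('pics/w2.png',im[:350,:,::-1])
```

```text
[ 0.46979826 -0.17046743  0.29057653]
[ 0.4453 -0.0217  0.066 ] 91.5 124 88.414185
[ 0.4212 -0.1264  0.066 ] 79.8 128 82.622635
[ 0.4355 -0.2547  0.066 ] 122.9 122 87.54509
[ 0.4482 -0.3481  0.066 ] -165.7 166 81.19993
[ 0.6045 -0.0477  0.03  ] 1521 [241.  17.]
[ 0.6677 -0.2281  0.03  ] 1558 [448.  15.]
[ 0.6131 -0.1045  0.03  ] 1799 [302.  29.]
[ 0.6186 -0.1623  0.03  ] 1738 [362.  45.]
[ 0.624  -0.2202  0.03  ] 1680 [422.  61.]
```

View pics/w2.png

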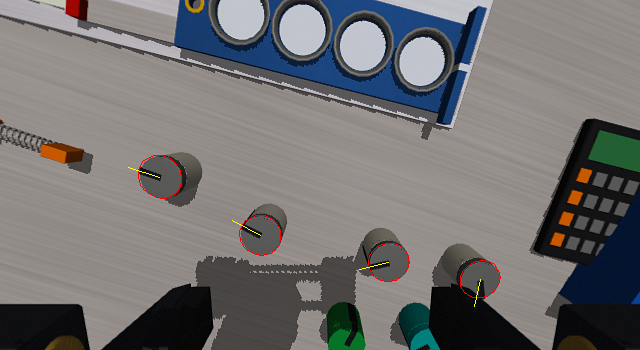

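```bash
cat > go.py <<'E'
import sys
from h import *
def yaw(st): m=R.from_quat(st['eef_rot']).as_matrix(); return np.degrees(np.arctan2(m[1,0],m[0,0]))
def go(x,y,z,yw):
    st=r.get_state(); y0=yaw(st)
    tw=-(yw-y0)/6
    t=np.radians(yw); d=np.array([x,y,z])-st['tool_pos']
    ax=np.array([[np.cos(t),np.sin(t),0],[np.sin(t),-np.cos(t),0],[0,0,-1]])
    u=ax@d/.04
    print('pos',st['tool_pos'].round(4),'yaw',y0.round(1),'q7',st['q'][6].round(2),'open',round(st['opening'],3),'F',st['contact_force'].round(1),'t',st['clock'])
    print('twist',tw.round(2),'then trans units',u.round(3),'min rows',np.ceil(np.linalg.norm(u)/1.0))
if __name__=='__main__': go(*map(float,sys.argv[1:]))
E
python3 go.py .4453 -.0217 .11 181.5
```

```text
pos [ 0.4699 -0.1703  0.2906] yaw 18.9 q7 -1.11 open 1.001 F [-0.5 -0.8 -0.3] t 3.5167
twist -27.11 then trans units [0.517 3.729 4.516] min rows 6.0
```

```bash
python3 -m jog '[{"translation":[0,0,0],"twist":-1,"claw":100},{"translation":[0,0,0],"twist":-1,"claw":100},{"translation":[0,0,0],"twist":-1,"claw":100},{"translation":[0,0,0],"twist":-1,"claw":100},{"translation":[0,0,0],"twist":-1,"claw":100},{"translation":[0,0,0],"twist":-1,"claw":100},{"translation":[0,0,0],"twist":-1,"claw":100},{"translation":[0,0,0],"twist":-1,"claw":100},{"translation":[0,0,0],"twist":-1,"claw":100},{"translation":[0,0,0],"twist":-1,"claw":100},{"translation":[0,0,0],"twist":-1,"claw":100},{"translation":[0,0,0],"twist":-1,"claw":100},{"translation":[0,0,0],"twist":-1,"claw":100},{"translation":[0,0,0],"twist":-1,"claw":100},{"translation":[0,0,0],"twist":-1,"claw":100},{"translation":[0,0,0],"twist":-1,"claw":100},{"translation":[0,0,0],"twist":-1,"claw":100},{"translation":[0,0,0],"twist":-1,"claw":100},{"translation":[0,0,0],"twist":-1,"claw":100},{"translation":[0,0,0],"twist":-1,"claw":100}]'; python3 go.py .4453 -.0217 .13 181.5
```

```text
clock: 5.18
tool_pos: [0.4702, -0.17, 0.2906]
eef_rot: [0.349, 0.937, -0.0, -0.0]
contact_force: [-0.2, 0.6, 0.6]
opening: 1.005
pos [ 0.4702 -0.17    0.2906] yaw 139.2 q7 0.61 open 1.005 F [-0.2  0.6  0.6] t 5.1833
twist -7.05 then trans units [0.525 3.722 4.016] min rows 6.0
```

```bash
python3 -m jog '[{"translation":[0,0,0],"twist":-1,"claw":100},{"translation":[0,0,0],"twist":-1,"claw":100},{"translation":[0,0,0],"twist":-1,"claw":100},{"translation":[0,0,0],"twist":-1,"claw":100},{"translation":[0,0,0],"twist":-1,"claw":100},{"translation":[0,0,0],"twist":-1,"claw":100},{"translation":[0,0,0],"twist":-1,"claw":100},{"translation":[0.075,0.532,0.5],"twist":0,"claw":100},{"translation":[0.075,0.532,0.5],"twist":0,"claw":100},{"translation":[0.075,0.532,0.5],"twist":0,"claw":100},{"translation":[0.075,0.532,0.5],"twist":0,"claw":100},{"translation":[0.075,0.532,0.5],"twist":0,"claw":100},{"translation":[0.075,0.532,0.5],"twist":0,"claw":100},{"translation":[0.075,0.532,0.5],"twist":0,"claw":100},{"translation":[0,0,0],"twist":0,"claw":100},{"translation":[0,0,0],"twist":0,"claw":100},{"translation":[0,0,0],"twist":0,"claw":100},{"translation":[0,0,0],"twist":0,"claw":100}]'; python3 go.py .4453 -.0217 .031 181.5
python3 - <<'E'
from meas import *
st=r.get_state();s=r.snapshot('wrist');save(s,'w3')
p=w2px(s,[.4453,-.0217,.066],st);print(p)
for x in r.spot_point('jar1_mid','wrist')[:4]: print(x, px2w(s,x['location'],.033,st))
for x in caps(s,st,[(p[0][1],p[0][0])]): print(np.round(x[0],4),round(x[1],1),x[2],x[3])
E
```

```text
clock: 6.68
tool_pos: [0.4477, -0.0219, 0.1512]
eef_rot: [-0.007, 1.0, -0.0, 0.001]
contact_force: [0.1, -0.5, 0.4]
opening: 0.997
pos [ 0.4477 -0.0219  0.1512] yaw -179.2 q7 0.58 open 0.997 F [ 0.1 -0.5  0.4] t 6.6833
twist -60.11 then trans units [0.059 0.006 3.005] min rows 4.0
[[243.45124057 322.73520573]]
[ 0.4453 -0.0237  0.066 ] 92.0 120 60.594986
```

```bash
python3 -m jog '[{"translation":[0.06,-0.045,0],"twist":0,"claw":100},{"translation":[0,0,0.6],"twist":0,"claw":100},{"translation":[0,0,0.6],"twist":0,"claw":100},{"translation":[0,0,0.6],"twist":0,"claw":100},{"translation":[0,0,0.6],"twist":0,"claw":100},{"translation":[0,0,0.6],"twist":0,"claw":100},{"translation":[0,0,0],"twist":0,"claw":100},{"translation":[0,0,0],"twist":0,"claw":100},{"translation":[0,0,0],"twist":0,"claw":35},{"translation":[0,0,0],"twist":0,"claw":35},{"translation":[0,0,0],"twist":0,"claw":35},{"translation":[0,0,0],"twist":0,"claw":35},{"translation":[0,0,0],"twist":0,"claw":35},{"translation":[0,0,0],"twist":0,"claw":35},{"translation":[0,0,0],"twist":0,"claw":35},{"translation":[0,0,0],"twist":0,"claw":35}]' 15; python3 go.py .6077 -.0467 .17 95.4
```

```text
clock: 8.12
tool_pos: [0.4448, -0.022, 0.0308]
eef_rot: [-0.009, 1.0, 0.0, 0.0]
contact_force: [-0.3, 0.6, 1.6]
opening: 0.45
pos [ 0.4448 -0.022   0.0308] yaw -179.0 q7 0.1 open 0.45 F [-0.3  0.6  1.6] t 8.1167
twist -45.73 then trans units [-0.998  3.997 -3.479] min rows 6.0
```

```bash
python3 -m jog '[{"translation":[0,0,-0.7],"twist":0,"claw":35},{"translation":[0,0,-0.7],"twist":0,"claw":35},{"translation":[0,0,-0.7],"twist":0,"claw":35},{"translation":[0,0,-0.7],"twist":0,"claw":35},{"translation":[0,0,-0.7],"twist":0,"claw":35},{"translation":[0,0,0],"twist":0.43,"claw":35},{"translation":[0,0,0],"twist":1,"claw":35},{"translation":[0,0,0],"twist":1,"claw":35},{"translation":[0,0,0],"twist":1,"claw":35},{"translation":[0,0,0],"twist":1,"claw":35},{"translation":[0,0,0],"twist":1,"claw":35},{"translation":[0,0,0],"twist":1,"claw":35},{"translation":[0,0,0],"twist":1,"claw":35},{"translation":[0,0,0],"twist":1,"claw":35},{"translation":[0,0,0],"twist":1,"claw":35},{"translation":[0,0,0],"twist":1,"claw":35},{"translation":[0,0,0],"twist":1,"claw":35},{"translation":[0,0,0],"twist":1,"claw":35},{"translation":[0,0,0],"twist":1,"claw":35},{"translation":[0,0,0],"twist":1,"claw":35}]'; python3 go.py .6077 -.0467 .17 94.4
```

```text
clock: 9.78
tool_pos: [0.4442, -0.0221, 0.1705]
eef_rot: [0.681, 0.732, -0.0, -0.0]
contact_force: [-0.2, -0.2, -0.7]
opening: 0.454
pos [ 0.4442 -0.0221  0.1705] yaw 94.2 q7 -0.45 open 0.454 F [-0.2 -0.2 -0.7] t 9.7833
twist -0.04 then trans units [-0.926  4.028  0.014] min rows 5.0
```

```bash
python3 -m jog '[{"translation":[-0.154,0.671,0],"twist":0,"claw":35},{"translation":[-0.154,0.671,0],"twist":0,"claw":35},{"translation":[-0.154,0.671,0],"twist":0,"claw":35},{"translation":[-0.154,0.671,0],"twist":0,"claw":35},{"translation":[-0.154,0.671,0],"twist":0,"claw":35},{"translation":[-0.154,0.671,0],"twist":0,"claw":35},{"translation":[0,0,0],"twist":0,"claw":35},{"translation":[0,0,0],"twist":0,"claw":35},{"translation":[0,0,0],"twist":0,"claw":35},{"translation":[0,0,0],"twist":0,"claw":35},{"translation":[0,0,0],"twist":0,"claw":35}]'; python3 go.py .6077 -.0467 .0625 94.4;python3 - <<'E'
from meas import *
st=r.get_state();s=r.snapshot('wrist');save(s,'w4')
for x in r.spot_point('hole','wrist')[:2]: print(x['location'],x['confidence'], px2w(s,x['location'],.03,st))
for x in nests(s,st): print(np.round(x[0],4),x[1],x[2].round())
E
```

```text
clock: 10.7
tool_pos: [0.6068, -0.0464, 0.1707]
eef_rot: [0.679, 0.734, -0.001, -0.0]
contact_force: [0.1, -0.8, -1.4]
opening: 0.447
pos [ 0.6068 -0.0464  0.1707] yaw 94.5 q7 -0.28 open 0.447 F [ 0.1 -0.8 -1.4] t 10.7
twist 0.01 then trans units [-0.01   0.021  2.705] min rows 3.0
[163.0, 324.3] 0.67 [ 0.60529773 -0.00178174  0.03      ]
[0.556 0.053 0.03 ] 1917 [258.  75.]
[ 0.5574 -0.2257  0.03  ] 1811 [248. 420.]
[ 0.6824 -0.2162  0.03  ] 1833 [393. 421.]
[ 0.8808 -0.1995  0.03  ] 1196 [623. 419.]
[ 0.624  -0.2232  0.03  ] 1348 [325. 423.]
```

View pics/w4.png

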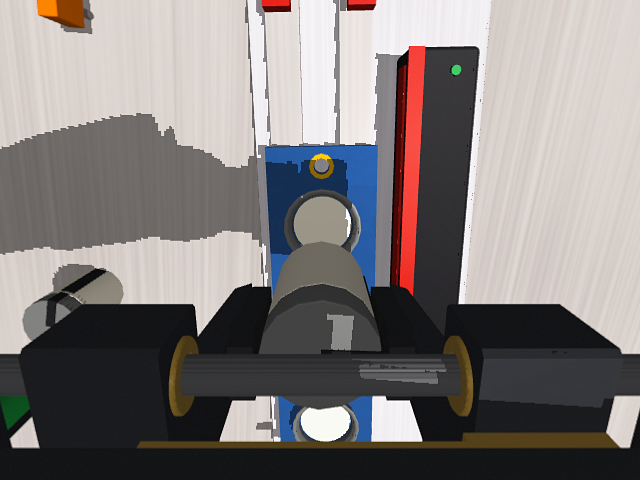

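```bash
python3 -m jog '[{"translation":[0.015,0.035,0],"twist":0,"claw":35},{"translation":[0,0,0.5],"twist":0,"claw":35},{"translation":[0,0,0.5],"twist":0,"claw":35},{"translation":[0,0,0.5],"twist":0,"claw":35},{"translation":[0,0,0.5],"twist":0,"claw":35},{"translation":[0,0,0.3],"twist":0,"claw":35},{"translation":[0,0,0.2],"twist":0,"claw":35},{"translation":[0,0,0.2],"twist":0,"claw":35},{"translation":[0,0,0],"twist":0,"claw":35},{"translation":[0,0,0],"twist":0,"claw":35},{"translation":[0,0,0],"twist":0,"claw":35}]'; python3 go.py .6085 -.0457 .061 94.4
```

```text
clock: 11.72
tool_pos: [0.6102, -0.0458, 0.0636]
eef_rot: [0.679, 0.734, 0.001, 0.001]
contact_force: [0.3, 0.2, -1.6]
opening: 0.448
pos [ 0.6102 -0.0458  0.0636] yaw 94.4 q7 -0.35 open 0.448 F [ 0.3  0.2 -1.6] t 11.7167
twist 0.0 then trans units [ 0.006 -0.041  0.065] min rows 1.0
```

```bash
python3 -m jog '[{"translation":[0,-0.03,0.05],"twist":0,"claw":35},{"translation":[0,0,0],"twist":0,"claw":35},{"translation":[0,0,0],"twist":0,"claw":65},{"translation":[0,0,0],"twist":0,"claw":65},{"translation":[0,0,0],"twist":0,"claw":65},{"translation":[0,0,0],"twist":0,"claw":65},{"translation":[0,0,-0.3],"twist":0,"claw":65},{"translation":[0,0,-0.7],"twist":0,"claw":65},{"translation":[0,0,-1],"twist":0,"claw":65},{"translation":[0,0,-1],"twist":0,"claw":65},{"translation":[0,0,-1],"twist":0,"claw":100},{"translation":[0,0,0],"twist":0,"claw":100},{"translation":[0,0,0],"twist":0,"claw":100},{"translation":[0,0,0],"twist":0,"claw":100}]'
python3 - <<'E'
from meas import *
st=r.get_state();s=r.snapshot('wrist');save(s,'w5')
p=w2px(s,[[.6085,-.0457,.096],[.4212,-.1264,.066],[.4355,-.2547,.066]],st);print(p.round())
for x in caps(s,st,[(p[0][1],p[0][0])],.096): print(np.round(x[0],4),round(x[1],1),x[2],x[3])
for x in caps(s,st,[(p[1][1],p[1][0]),(p[2][1],p[2][0])],.066): print(np.round(x[0],4),round(x[1],1),x[2],x[3])
E
python3 go.py .4212 -.1264 .15 169.8
```

```text
clock: 12.88
tool_pos: [0.6078, -0.0462, 0.221]
eef_rot: [0.679, 0.734, -0.0, 0.0]
contact_force: [-0.7, 0.2, -0.8]
opening: 0.925
[[228. 322.]
 [297.  89.]
 [427. 116.]]
[ 0.6075 -0.0457  0.096 ] -11.0 131 66.88984
[ 0.4272 -0.1214  0.066 ] 96.7 387 90.665726
[ 0.4425 -0.2567  0.066 ] 0.0 0 8.888589
pos [ 0.6073 -0.0462  0.22  ] yaw 94.4 q7 -0.25 open 0.976 F [-0.8 -0.4  0.5] t 12.9333
twist -12.56 then trans units [ 4.223 -2.796  1.749] min rows 6.0
```

View pics/w5.png

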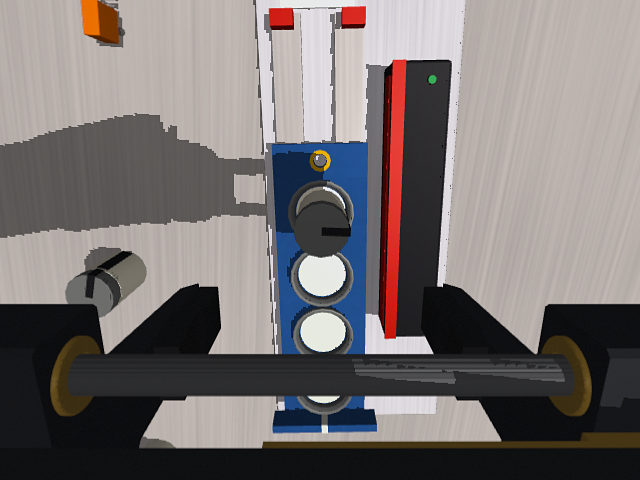

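Jar A is seated in the front cup at cap (322,229), with its mark pointing right towards the scanner. Jar B is at about (92,293).

```bash
python3 -m jog '[{"translation":[0,0,0],"twist":-1,"claw":100},{"translation":[0,0,0],"twist":-1,"claw":100},{"translation":[0,0,0],"twist":-1,"claw":100},{"translation":[0,0,0],"twist":-1,"claw":100},{"translation":[0,0,0],"twist":-1,"claw":100},{"translation":[0,0,0],"twist":-1,"claw":100},{"translation":[0,0,0],"twist":-1,"claw":100},{"translation":[0,0,0],"twist":-1,"claw":100},{"translation":[0,0,0],"twist":-1,"claw":100},{"translation":[0,0,0],"twist":-1,"claw":100},{"translation":[0,0,0],"twist":-1,"claw":100},{"translation":[0,0,0],"twist":-1,"claw":100},{"translation":[0.7,-0.47,0.25],"twist":-0.5,"claw":100},{"translation":[0.7,-0.47,0.25],"twist":0,"claw":100},{"translation":[0.7,-0.47,0.25],"twist":0,"claw":100},{"translation":[0.7,-0.47,0.25],"twist":0,"claw":100},{"translation":[0.7,-0.47,0.25],"twist":0,"claw":100},{"translation":[0.7,-0.47,0.25],"twist":0,"claw":100},{"translation":[0,0,0],"twist":0,"claw":100},{"translation":[0,0,0],"twist":0,"claw":100}]'
cat > chk.py <<'E'
import sys
from meas import *
x,y,z=map(float,sys.argv[1:4])
r.snapshot('wrist');r.snapshot('wrist')
st=r.get_state();s=r.snapshot('wrist');save(s,sys.argv[4])
p=w2px(s,[x,y,z],st);print(p.round())
for d in r.spot_point('jar1_mid','wrist')[:4]: print(round(d['confidence'],2),np.round(d['location']), px2w(s,d['location'],z-.033,st).round(4))
for c in caps(s,st,[(p[0][1],p[0][0])],z):
    print(np.round(c[0],4),round(c[1],1),c[2],c[3])
    from go import go
    go(c[0][0],c[0][1],.031,c[1]+90)
E
python3 chk.py .4212 -.1264 .066 w6
```

```text
clock: 14.6
tool_pos: [0.4185, -0.1253, 0.1593]
eef_rot: [0.093, 0.996, -0.0, -0.003]
contact_force: [0.5, 0.2, 1.0]
opening: 0.998
[[241. 318.]]
0.89 [282. 150.] [ 0.4384 -0.256   0.033 ]
0.83 [205.  18.] [ 0.3656 -0.3303  0.033 ]
0.74 [138. 114.] [ 0.3346 -0.2496  0.033 ]
[ 0.4212 -0.1284  0.066 ] 82.0 119 64.104355
pos [ 0.4233 -0.1236  0.1607] yaw 169.5 q7 0.69 open 0.997 F [0.3 0.1 0.3] t 14.8
twist -0.41 then trans units [ 0.036 -0.127  3.242] min rows 4.0
```

```bash
python3 -m jog '[{"translation":[0.04,-0.1,0.65],"twist":0,"claw":100},{"translation":[0,0,0.65],"twist":0,"claw":100},{"translation":[0,0,0.65],"twist":0,"claw":100},{"translation":[0,0,0.65],"twist":0,"claw":100},{"translation":[0,0,0.65],"twist":0,"claw":100},{"translation":[0,0,0],"twist":0,"claw":100},{"translation":[0,0,0],"twist":0,"claw":35},{"translation":[0,0,0],"twist":0,"claw":35},{"translation":[0,0,0],"twist":0,"claw":35},{"translation":[0,0,0],"twist":0,"claw":35},{"translation":[0,0,0],"twist":0,"claw":35},{"translation":[0,0,0],"twist":0,"claw":35},{"translation":[0,0,0],"twist":0,"claw":35},{"translation":[0,0,0],"twist":0,"claw":35},{"translation":[0,0,-0.7],"twist":0,"claw":35},{"translation":[0,0,-0.7],"twist":0,"claw":35},{"translation":[0,0,-0.7],"twist":0,"claw":35},{"translation":[0,0,-0.7],"twist":0,"claw":35},{"translation":[0,0,-0.7],"twist":0,"claw":35},{"translation":[0,0,0],"twist":0.77,"claw":35}]' 15; python3 -m jog '[{"translation":[0,0,0],"twist":1,"claw":35},{"translation":[0,0,0],"twist":1,"claw":35},{"translation":[0,0,0],"twist":1,"claw":35},{"translation":[0,0,0],"twist":1,"claw":35},{"translation":[0,0,0],"twist":1,"claw":35},{"translation":[0,0,0],"twist":1,"claw":35},{"translation":[0,0,0],"twist":1,"claw":35},{"translation":[0,0,0],"twist":1,"claw":35},{"translation":[0,0,0],"twist":1,"claw":35},{"translation":[0,0,0],"twist":1,"claw":35},{"translation":[0,0,0],"twist":1,"claw":35},{"translation":[0,0,0],"twist":1,"claw":35},{"translation":[0,0,0],"twist":0,"claw":35},{"translation":[0,0,0],"twist":0,"claw":35}]'; python3 go.py .6131 -.1045 .17 92.9
```

```text
clock: 16.47
tool_pos: [0.4219, -0.1289, 0.1697]
eef_rot: [0.133, 0.991, -0.001, 0.004]
contact_force: [0.6, 0.1, -1.5]
opening: 0.447
clock: 17.63
tool_pos: [0.4199, -0.1288, 0.1659]
eef_rot: [0.689, 0.725, -0.001, 0.002]
contact_force: [-0.1, 0.2, -0.9]
opening: 0.447
pos [ 0.4199 -0.1288  0.1659] yaw 92.9 q7 -0.2 open 0.447 F [-0.1  0.2 -0.9] t 17.6333
twist 0.01 then trans units [ 0.363  4.856 -0.102] min rows 5.0
```

```bash
python3 -m jog '[{"translation":[0.0625,0.81,-0.02],"twist":0,"claw":35},{"translation":[0.0625,0.81,-0.02],"twist":0,"claw":35},{"translation":[0.0625,0.81,-0.02],"twist":0,"claw":35},{"translation":[0.0625,0.81,-0.02],"twist":0,"claw":35},{"translation":[0.0625,0.81,-0.02],"twist":0,"claw":35},{"translation":[0.0625,0.81,-0.02],"twist":0,"claw":35},{"translation":[0,0,0],"twist":0,"claw":35},{"translation":[0,0,0],"twist":0,"claw":35},{"translation":[0,0,0],"twist":0,"claw":35},{"translation":[0,0,0],"twist":0,"claw":35},{"translation":[0,0,0],"twist":0,"claw":35}]'; python3 go.py .6135 -.104 .0625 92.9
```

```text
clock: 18.55
tool_pos: [0.6121, -0.1051, 0.171]
eef_rot: [0.69, 0.724, -0.001, 0.001]
contact_force: [1.8, -0.4, -1.9]
opening: 0.447
pos [ 0.6121 -0.1051  0.171 ] yaw 92.8 q7 -0.16 open 0.447 F [ 1.8 -0.4 -1.9] t 18.55
twist -0.02 then trans units [0.026 0.035 2.713] min rows 3.0
```

```bash
python3 -m jog '[{"translation":[0.025,0.02,0],"twist":0,"claw":35},{"translation":[0,0,0.5],"twist":0,"claw":35},{"translation":[0,0,0.5],"twist":0,"claw":35},{"translation":[0,0,0.5],"twist":0,"claw":35},{"translation":[0,0,0.5],"twist":0,"claw":35},{"translation":[0,0,0.3],"twist":0,"claw":35},{"translation":[0,0,0.2],"twist":0,"claw":35},{"translation":[0,0,0.2],"twist":0,"claw":35},{"translation":[0,0,0],"twist":0,"claw":35},{"translation":[0,0,0],"twist":0,"claw":35},{"translation":[0,0,0],"twist":0,"claw":35}]'; python3 go.py .6135 -.104 .0615 92.9
```

```text
clock: 19.47
tool_pos: [0.6152, -0.1038, 0.0638]
eef_rot: [0.69, 0.724, -0.0, 0.002]
contact_force: [0.2, -0.2, -0.6]
opening: 0.448
pos [ 0.6152 -0.1038  0.0638] yaw 92.8 q7 -0.22 open 0.448 F [ 0.2 -0.2 -0.6] t 19.4667
twist -0.02 then trans units [-0.003 -0.043  0.057] min rows 1.0
```

```bash
python3 -m jog '[{"translation":[0,-0.03,0.05],"twist":0,"claw":35},{"translation":[0,0,0],"twist":0,"claw":35},{"translation":[0,0,0],"twist":0,"claw":65},{"translation":[0,0,0],"twist":0,"claw":65},{"translation":[0,0,0],"twist":0,"claw":65},{"translation":[0,0,0],"twist":0,"claw":65},{"translation":[0,0,-0.3],"twist":0,"claw":65},{"translation":[0,0,-0.7],"twist":0,"claw":65},{"translation":[0,0,-1],"twist":0,"claw":65},{"translation":[0,0,-1],"twist":0,"claw":65},{"translation":[0,0,-0.5],"twist":0,"claw":100},{"translation":[0,0,0],"twist":0,"claw":100}]'
python3 chk.py .6135 -.104 .096 w7 | tail -3
python3 -m jog '[{"translation":[0,0,0],"twist":-1,"claw":100},{"translation":[0,0,0],"twist":-1,"claw":100},{"translation":[0,0,0],"twist":-1,"claw":100},{"translation":[0,0,0],"twist":-1,"claw":100},{"translation":[0,0,0],"twist":-1,"claw":100},{"translation":[0,0,0],"twist":-1,"claw":100},{"translation":[0,0,0],"twist":-1,"claw":100},{"translation":[0,0,0],"twist":-1,"claw":100},{"translation":[0,0,0],"twist":-1,"claw":100},{"translation":[0,0,0],"twist":-1,"claw":100},{"translation":[0,0,0],"twist":-1,"claw":100},{"translation":[0,0,0],"twist":-1,"claw":100},{"translation":[0,0,0],"twist":-1,"claw":100},{"translation":[0,0,0],"twist":-1,"claw":100},{"translation":[0,0,0],"twist":-1,"claw":100},{"translation":[0,0,0],"twist":-1,"claw":100},{"translation":[0,0,0],"twist":-1,"claw":100},{"translation":[0,0,0],"twist":-1,"claw":100},{"translation":[0,0,0],"twist":-1,"claw":100},{"translation":[0,0,0],"twist":-1,"claw":100}]'; python3 go.py .4355 -.2547 .15 212.9
```

```text
clock: 20.47
tool_pos: [0.6165, -0.1033, 0.2075]
eef_rot: [0.69, 0.724, 0.003, 0.006]
contact_force: [0.4, 0.6, 0.1]
opening: 0.776
[ 0.6145 -0.103   0.096 ] -13.0 134 72.47571
pos [ 0.612  -0.1035  0.2001] yaw 92.8 q7 -0.15 open 0.96 F [-0.8 -0.2  0.3] t 20.6667
twist 2.64 then trans units [0.027 0.058 4.226] min rows 5.0
clock: 22.33
tool_pos: [0.612, -0.1034, 0.1991]
eef_rot: [-0.285, 0.959, -0.001, -0.001]
contact_force: [-0.4, 0.8, 0.1]
opening: 1.003
pos [ 0.612  -0.1034  0.1991] yaw -146.9 q7 1.58 open 1.003 F [-0.4  0.8  0.1] t 22.3333
twist -59.97 then trans units [ 5.759 -0.779  1.228] min rows 6.0
```

```bash
python3 -m jog '[{"translation":[0.82,-0.11,0.17],"twist":0,"claw":100},{"translation":[0.82,-0.11,0.17],"twist":0,"claw":100},{"translation":[0.82,-0.11,0.17],"twist":0,"claw":100},{"translation":[0.82,-0.11,0.17],"twist":0,"claw":100},{"translation":[0.82,-0.11,0.17],"twist":0,"claw":100},{"translation":[0.82,-0.11,0.17],"twist":0,"claw":100},{"translation":[0.82,-0.11,0.17],"twist":0,"claw":100},{"translation":[0,0,0],"twist":0,"claw":100},{"translation":[0,0,0],"twist":0,"claw":100},{"translation":[0,0,0],"twist":0,"claw":100}]'
python3 chk.py .4355 -.2547 .066 w8
python3 - <<'E'
import cv2,numpy as np
a=cv2.imread('pics/w7.png')[150:330,240:420]; b=cv2.imread('pics/w8.png')[100:340,150:480]
c=np.zeros((540,1100,3),np.uint8)[:,:]
A=cv2.resize(a,(400,400));B=cv2.resize(b,(400,291))
c=np.zeros((400,800,3),np.uint8);c[:,:400]=A;c[:291,400:]=B
cv2.imwrite('pics/v7.png',c)
E
```

```text
clock: 23.17
tool_pos: [0.4369, -0.253, 0.153]
eef_rot: [-0.282, 0.959, -0.001, 0.001]
contact_force: [0.8, 0.5, -0.6]
opening: 1.002
[[241. 321.]]
0.62 [ 74. 283.] [ 0.3646 -0.3292  0.033 ]
0.56 [107. 413.] [ 0.3364 -0.2488  0.033 ]
[ 0.4345 -0.2557  0.066 ] 154.9 192 73.34151
pos [ 0.438  -0.2525  0.1538] yaw -147.1 q7 1.67 open 1.001 F [ 0.3 -0.1 -0.3] t 23.3667
twist -65.34 then trans units [0.109 0.045 3.069] min rows 4.0
```

View pics/v7.png

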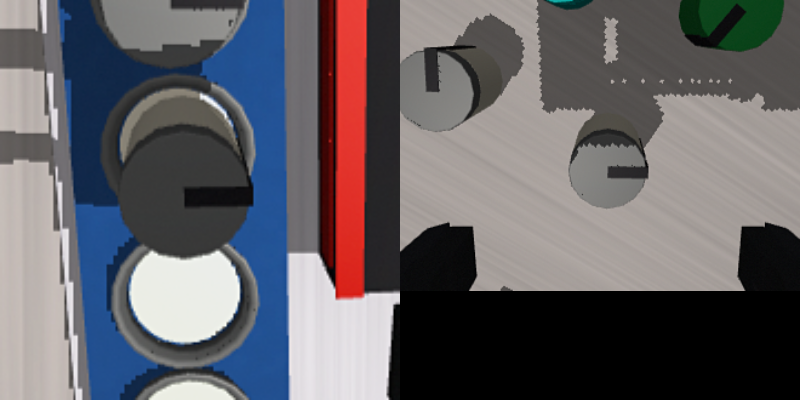

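```bash
python3 -m jog '[{"translation":[0.115,-0.02,0.615],"twist":0,"claw":100},{"translation":[0,0,0.615],"twist":0,"claw":100},{"translation":[0,0,0.615],"twist":0,"claw":100},{"translation":[0,0,0.615],"twist":0,"claw":100},{"translation":[0,0,0.615],"twist":0,"claw":100},{"translation":[0,0,0],"twist":0,"claw":100},{"translation":[0,0,0],"twist":0,"claw":35},{"translation":[0,0,0],"twist":0,"claw":35},{"translation":[0,0,0],"twist":0,"claw":35},{"translation":[0,0,0],"twist":0,"claw":35},{"translation":[0,0,0],"twist":0,"claw":35},{"translation":[0,0,0],"twist":0,"claw":35},{"translation":[0,0,0],"twist":0,"claw":35},{"translation":[0,0,0],"twist":0,"claw":35},{"translation":[0,0,-0.7],"twist":0,"claw":35},{"translation":[0,0,-0.7],"twist":0,"claw":35},{"translation":[0,0,-0.7],"twist":0,"claw":35},{"translation":[0,0,-0.7],"twist":0,"claw":35},{"translation":[0,0,-0.7],"twist":0,"claw":35},{"translation":[0,0,0],"twist":0.6,"claw":35}]' 15; python3 -m jog '[{"translation":[0,0,0],"twist":1,"claw":35},{"translation":[0,0,0],"twist":1,"claw":35},{"translation":[0,0,0],"twist":1,"claw":35},{"translation":[0,0,0],"twist":1,"claw":35},{"translation":[0,0,0],"twist":1,"claw":35},{"translation":[0,0,0],"twist":1,"claw":35},{"translation":[0,0,0],"twist":1,"claw":35},{"translation":[0,0,0],"twist":1,"claw":35},{"translation":[0,0,0],"twist":1,"claw":35},{"translation":[0,0,0],"twist":1,"claw":35},{"translation":[0,0,0],"twist":1,"claw":35},{"translation":[0,0,0],"twist":1,"claw":35},{"translation":[0,0,0],"twist":1,"claw":35},{"translation":[0,0,0],"twist":1,"claw":35},{"translation":[0,0,0],"twist":1,"claw":35},{"translation":[0,0,0],"twist":1,"claw":35},{"translation":[0,0,0],"twist":1,"claw":35},{"translation":[0,0,0],"twist":1,"claw":35},{"translation":[0,0,0],"twist":1,"claw":35},{"translation":[0,0,0],"twist":0,"claw":35}]'; python3 go.py .6190 -.1615 .17 95.4
```

```text
clock: 25.03
tool_pos: [0.4359, -0.257, 0.1749]
eef_rot: [-0.252, 0.968, -0.004, 0.004]
contact_force: [0.5, 0.2, -1.5]
opening: 0.452
clock: 26.7
tool_pos: [0.4332, -0.2565, 0.1706]
eef_rot: [0.675, 0.738, -0.001, 0.002]
contact_force: [0.3, -0.2, -0.9]
opening: 0.448
pos [ 0.4332 -0.2565  0.1706] yaw 95.0 q7 0.13 open 0.448 F [ 0.3 -0.2 -0.9] t 26.7
twist -0.06 then trans units [1.927 4.847 0.016] min rows 6.0
```

```bash
python3 -m jog '[{"translation":[0.275,0.692,0],"twist":0,"claw":35},{"translation":[0.275,0.692,0],"twist":0,"claw":35},{"translation":[0.275,0.692,0],"twist":0,"claw":35},{"translation":[0.275,0.692,0],"twist":0,"claw":35},{"translation":[0.275,0.692,0],"twist":0,"claw":35},{"translation":[0.275,0.692,0],"twist":0,"claw":35},{"translation":[0.275,0.692,0],"twist":0,"claw":35},{"translation":[0,0,0],"twist":0,"claw":35},{"translation":[0,0,0],"twist":0,"claw":35},{"translation":[0,0,0],"twist":0,"claw":35},{"translation":[0,0,0],"twist":0,"claw":35},{"translation":[0,0,0],"twist":0,"claw":35}]'; python3 go.py .6195 -.1615 .0625 95.0
```

```text
clock: 27.7
tool_pos: [0.6181, -0.1641, 0.1707]
eef_rot: [0.675, 0.738, -0.001, 0.002]
contact_force: [-1.0, 0.1, -1.4]
opening: 0.448
pos [ 0.6181 -0.1641  0.1707] yaw 95.1 q7 -0.01 open 0.448 F [-1.   0.1 -1.4] t 27.7
twist 0.02 then trans units [0.062 0.042 2.704] min rows 3.0
```

```bash
python3 -m jog '[{"translation":[0.06,0.01,0],"twist":0,"claw":35},{"translation":[0,0,0.5],"twist":0,"claw":35},{"translation":[0,0,0.5],"twist":0,"claw":35},{"translation":[0,0,0.5],"twist":0,"claw":35},{"translation":[0,0,0.5],"twist":0,"claw":35},{"translation":[0,0,0.3],"twist":0,"claw":35},{"translation":[0,0,0.2],"twist":0,"claw":35},{"translation":[0,0,0.2],"twist":0,"claw":35},{"translation":[0,0,0],"twist":0,"claw":35},{"translation":[0,0,0],"twist":0,"claw":35},{"translation":[0,0,0],"twist":0,"claw":35}]'; python3 go.py .6195 -.1615 .0615 95
```

```text
clock: 28.62
tool_pos: [0.6199, -0.1599, 0.0632]
eef_rot: [0.674, 0.738, -0.0, 0.002]
contact_force: [-1.0, 1.9, 0.0]
opening: 0.451
pos [ 0.6199 -0.1599  0.0632] yaw 95.2 q7 -0.07 open 0.451 F [-1.   1.9  0. ] t 28.6167
twist 0.03 then trans units [-0.039 -0.012  0.043] min rows 1.0
```

```bash
python3 -m jog '[{"translation":[-0.03,0,0.05],"twist":0,"claw":35},{"translation":[0,0,0],"twist":0,"claw":35},{"translation":[0,0,0],"twist":0,"claw":65},{"translation":[0,0,0],"twist":0,"claw":65},{"translation":[0,0,0],"twist":0,"claw":65},{"translation":[0,0,0],"twist":0,"claw":65},{"translation":[0,0,-0.3],"twist":0,"claw":65},{"translation":[0,0,-0.7],"twist":0,"claw":65},{"translation":[0,0,-1],"twist":0,"claw":65},{"translation":[0,0,-1],"twist":0,"claw":65},{"translation":[0,0,-0.5],"twist":0,"claw":100},{"translation":[0,0,0],"twist":1,"claw":100},{"translation":[0,0,0],"twist":1,"claw":100},{"translation":[0,0,0],"twist":1,"claw":100},{"translation":[0,0,0],"twist":1,"claw":100},{"translation":[0,0,0],"twist":1,"claw":100}]'
python3 -m jog '[{"translation":[0,0,0],"twist":1,"claw":100},{"translation":[0,0,0],"twist":1,"claw":100},{"translation":[0,0,0],"twist":1,"claw":100},{"translation":[0,0,0],"twist":1,"claw":100},{"translation":[0,0,0],"twist":1,"claw":100},{"translation":[0,0,0],"twist":1,"claw":100},{"translation":[0,0,0],"twist":1,"claw":100},{"translation":[0,0,0],"twist":1,"claw":100},{"translation":[0,0,0],"twist":1,"claw":100},{"translation":[0,0,0],"twist":1,"claw":100},{"translation":[0,0,0],"twist":1,"claw":100},{"translation":[0,0,0],"twist":1,"claw":100},{"translation":[0,0,0],"twist":1,"claw":100},{"translation":[0,0,0],"twist":1,"claw":100},{"translation":[0,0,0],"twist":1,"claw":100},{"translation":[0,0,0],"twist":1,"claw":100},{"translation":[0,0,0],"twist":1,"claw":100},{"translation":[0,0,0],"twist":1,"claw":100},{"translation":[0,0,0],"twist":1,"claw":100},{"translation":[0,0,0],"twist":0.2,"claw":100}]'; python3 go.py .4482 -.3481 .15 -50
```

```text
clock: 29.95
tool_pos: [0.6198, -0.1615, 0.2019]
eef_rot: [0.844, 0.536, 0.0, 0.002]
contact_force: [0.4, -0.1, -0.2]
opening: 0.999
clock: 31.62
tool_pos: [0.6199, -0.1609, 0.2015]
eef_rot: [0.906, -0.424, 0.002, 0.001]
contact_force: [0.2, 0.0, 0.3]
opening: 1.0
pos [ 0.6199 -0.1609  0.2015] yaw -50.2 q7 -1.94 open 1.0 F [0.2 0.  0.3] t 31.6167
twist -0.03 then trans units [0.826 6.297 1.288] min rows 7.0
```

```bash
python3 -m jog '[{"translation":[0.103,0.787,0.16],"twist":0,"claw":100},{"translation":[0.103,0.787,0.16],"twist":0,"claw":100},{"translation":[0.103,0.787,0.16],"twist":0,"claw":100},{"translation":[0.103,0.787,0.16],"twist":0,"claw":100},{"translation":[0.103,0.787,0.16],"twist":0,"claw":100},{"translation":[0.103,0.787,0.16],"twist":0,"claw":100},{"translation":[0.103,0.787,0.16],"twist":0,"claw":100},{"translation":[0.103,0.787,0.16],"twist":0,"claw":100},{"translation":[0,0,0],"twist":0,"claw":100},{"translation":[0,0,0],"twist":0,"claw":100},{"translation":[0,0,0],"twist":0,"claw":100}]'
python3 chk.py .4482 -.3481 .066 w9
python3 go.py .4482 -.3481 .031 -50
python3 - <<'E'
import cv2
cv2.imwrite('pics/v9.png',cv2.imread('pics/w9.png')[130:350,200:460])
E
```

```text
clock: 32.53
tool_pos: [0.4488, -0.3481, 0.1503]
eef_rot: [0.907, -0.422, 0.002, 0.0]
contact_force: [1.0, 0.7, -0.1]
opening: 0.999
[[249. 322.]]
0.9 [329. 394.] [ 0.3612 -0.3277  0.033 ]
0.7 [416. 346.] [ 0.3379 -0.2471  0.033 ]
[ 0.4532 -0.3561  0.066 ] -172.5 204 77.410995
pos [ 0.4493 -0.3473  0.15  ] yaw -49.9 q7 -1.53 open 1.002 F [-1.   1.1 -0.4] t 32.7333
twist 5.45 then trans units [ 0.231 -0.067  2.976] min rows 3.0
pos [ 0.4493 -0.3473  0.15  ] yaw -49.9 q7 -1.53 open 1.002 F [-1.   1.1 -0.4] t 32.7333
twist 0.02 then trans units [-0.003  0.035  2.976] min rows 3.0
```

View pics/v9.png

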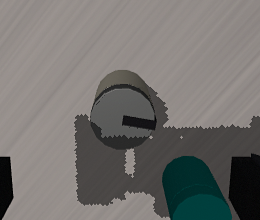

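Run:
```python
from meas import *
st=r.get_state();s=r.snapshot('wrist');g=s['img'].max(2)
for c0 in [(324,247)]:
    q=px2w(s,(c0[1],c0[0]),.066,st);print(q)
    rows,cols=np.mgrid[215:285,285:365]
    m=g[215:285,285:365]<40
    P=np.array([px2w(s,(a,b),.066,st) for a,b in zip(rows[m],cols[m])])
    k=np.hypot(*(P-q)[:,:2].T)<.0185; P=P[k];print(len(P))
    c=P.mean(0);u,sv,v=np.linalg.svd((P-c)[:,:2]);d=v[0]*np.sign(v[0]@(c-q)[:2])
    print('axis',np.degrees(np.arctan2(d[1],d[0])),'sv',sv,'cent',np.degrees(np.arctan2(*(c-q)[[1,0]])),c-q)
b=cv2.imread('pics/w9.png')[200:300,270:390]
cv2.imwrite('pics/v10.png',cv2.resize(b,None,fx=6,fy=6,interpolation=0))
```

```text
[ 0.44762042 -0.35000538  0.066     ]
385
axis -112.64324623380226 sv [0.14887208 0.10738528] cent -160.38306315411654 [-7.46969068e-03 -2.66232551e-03 -1.94289029e-16]
```

View pics/v10.png

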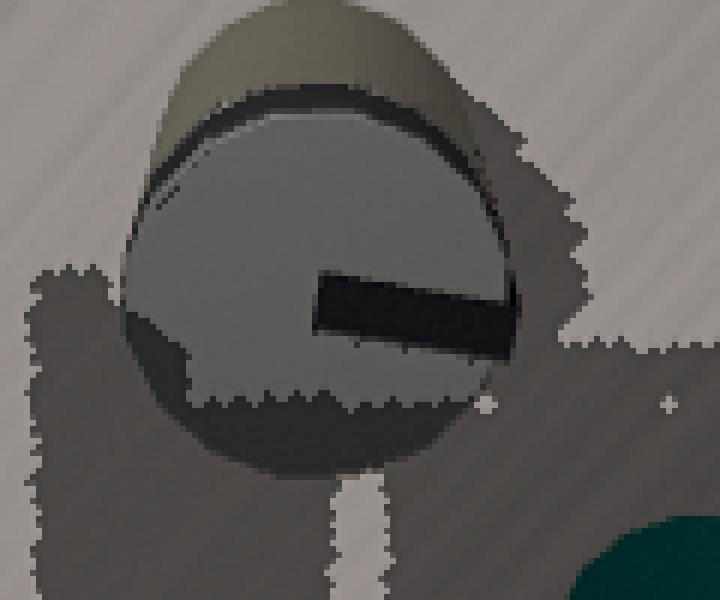

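Jar D's mark axis reads about −148° in the world from the close crop, going from (320,303) to (515,330). The earlier fit was thrown off by shadow. I'll pick it with that value.

```bash
python3 -m jog '[{"translation":[0,0.035,0.6],"twist":0,"claw":100},{"translation":[0,0,0.6],"twist":0,"claw":100},{"translation":[0,0,0.6],"twist":0,"claw":100},{"translation":[0,0,0.6],"twist":0,"claw":100},{"translation":[0,0,0.58],"twist":0,"claw":100},{"translation":[0,0,0],"twist":0,"claw":100},{"translation":[0,0,0],"twist":0,"claw":35},{"translation":[0,0,0],"twist":0,"claw":35},{"translation":[0,0,0],"twist":0,"claw":35},{"translation":[0,0,0],"twist":0,"claw":35},{"translation":[0,0,0],"twist":0,"claw":35},{"translation":[0,0,0],"twist":0,"claw":35},{"translation":[0,0,0],"twist":0,"claw":35},{"translation":[0,0,0],"twist":0,"claw":35},{"translation":[0,0,-0.7],"twist":0,"claw":35},{"translation":[0,0,-0.7],"twist":0,"claw":35},{"translation":[0,0,-0.7],"twist":0,"claw":35},{"translation":[0,0,-0.7],"twist":0,"claw":35},{"translation":[0,0,-0.7],"twist":0,"claw":35},{"translation":[0,0,0],"twist":-0.57,"claw":35}]' 15; python3 -m jog '[{"translation":[0,0,0],"twist":-1,"claw":35},{"translation":[0,0,0],"twist":-1,"claw":35},{"translation":[0,0,0],"twist":-1,"claw":35},{"translation":[0,0,0],"twist":-1,"claw":35},{"translation":[0,0,0],"twist":-1,"claw":35},{"translation":[0,0,0],"twist":-1,"claw":35},{"translation":[0,0,0],"twist":-1,"claw":35},{"translation":[0,0,0],"twist":-1,"claw":35},{"translation":[0,0,0],"twist":-1,"claw":35},{"translation":[0,0,0],"twist":-1,"claw":35},{"translation":[0,0,0],"twist":-1,"claw":35},{"translation":[0,0,0],"twist":-1,"claw":35},{"translation":[0,0,0],"twist":-1,"claw":35},{"translation":[0,0,0],"twist":-1,"claw":35},{"translation":[0,0,0],"twist":-1,"claw":35},{"translation":[0,0,0],"twist":-1,"claw":35},{"translation":[0,0,0],"twist":-1,"claw":35},{"translation":[0,0,0],"twist":-1,"claw":35},{"translation":[0,0,0],"twist":-1,"claw":35},{"translation":[0,0,0],"twist":-1,"claw":35}]'; python3 go.py .6250 -.2195 .17 103.5
```

```text
clock: 34.45
tool_pos: [0.4486, -0.3516, 0.1754]
eef_rot: [0.918, -0.396, 0.006, 0.002]
contact_force: [0.4, 0.6, -1.5]
opening: 0.453
clock: 36.12
tool_pos: [0.4461, -0.3494, 0.1703]
eef_rot: [0.8, 0.599, -0.001, 0.002]
contact_force: [-0.2, 0.1, -1.7]
opening: 0.448
pos [ 0.4461 -0.3494  0.1703] yaw 73.7 q7 -0.03 open 0.448 F [-0.2  0.1 -1.7] t 36.1167
twist -4.97 then trans units [2.114 5.107 0.007] min rows 6.0
```

```bash
python3 -m jog '[{"translation":[0,0,0],"twist":-1,"claw":35},{"translation":[0,0,0],"twist":-1,"claw":35},{"translation":[0,0,0],"twist":-1,"claw":35},{"translation":[0,0,0],"twist":-1,"claw":35},{"translation":[0,0,0],"twist":-0.97,"claw":35},{"translation":[0.302,0.73,0],"twist":0,"claw":35},{"translation":[0.302,0.73,0],"twist":0,"claw":35},{"translation":[0.302,0.73,0],"twist":0,"claw":35},{"translation":[0.302,0.73,0],"twist":0,"claw":35},{"translation":[0.302,0.73,0],"twist":0,"claw":35},{"translation":[0.302,0.73,0],"twist":0,"claw":35},{"translation":[0.302,0.73,0],"twist":0,"claw":35},{"translation":[0,0,0],"twist":0,"claw":35},{"translation":[0,0,0],"twist":0,"claw":35},{"translation":[0,0,0],"twist":0,"claw":35},{"translation":[0,0,0],"twist":0,"claw":35},{"translation":[0,0,0],"twist":0,"claw":35}]'; python3 go.py .6250 -.2195 .0625 103.5
```

```text
clock: 37.53
tool_pos: [0.6251, -0.2222, 0.1704]
eef_rot: [0.622, 0.783, -0.002, 0.002]
contact_force: [-0.5, 0.2, -0.8]
opening: 0.45
pos [ 0.6251 -0.2222  0.1704] yaw 103.1 q7 0.14 open 0.45 F [-0.5  0.2 -0.8] t 37.5333
twist -0.07 then trans units [0.066 0.014 2.697] min rows 3.0
```

```bash
python3 -m jog '[{"translation":[0.04,-0.02,0],"twist":0,"claw":35},{"translation":[0,0,0.5],"twist":0,"claw":35},{"translation":[0,0,0.5],"twist":0,"claw":35},{"translation":[0,0,0.5],"twist":0,"claw":35},{"translation":[0,0,0.5],"twist":0,"claw":35},{"translation":[0,0,0.3],"twist":0,"claw":35},{"translation":[0,0,0.2],"twist":0,"claw":35},{"translation":[0,0,0.2],"twist":0,"claw":35},{"translation":[0,0,0],"twist":0,"claw":35},{"translation":[0,0,0],"twist":0,"claw":35},{"translation":[0,0,0],"twist":0,"claw":35}]'; python3 go.py .6250 -.2195 .0615 103.5
```

```text
clock: 38.45
tool_pos: [0.6262, -0.2194, 0.0635]
eef_rot: [0.621, 0.784, -0.0, 0.003]
contact_force: [0.7, 1.2, -1.2]
opening: 0.449
pos [ 0.6262 -0.2194  0.0635] yaw 103.2 q7 0.08 open 0.449 F [ 0.7  1.2 -1.2] t 38.45
twist -0.05 then trans units [ 0.004 -0.029  0.05 ] min rows 1.0
```

```bash
python3 -m jog '[{"translation":[0,-0.03,0.05],"twist":0,"claw":35},{"translation":[0,0,0],"twist":0,"claw":35},{"translation":[0,0,0],"twist":0,"claw":65},{"translation":[0,0,0],"twist":0,"claw":65},{"translation":[0,0,0],"twist":0,"claw":65},{"translation":[0,0,0],"twist":0,"claw":65},{"translation":[0,0,-0.3],"twist":0,"claw":65},{"translation":[0,0,-0.7],"twist":0,"claw":65},{"translation":[0,0,-1],"twist":0,"claw":65},{"translation":[0,0,-1],"twist":0,"claw":65},{"translation":[-0.9,0,0],"twist":0,"claw":30},{"translation":[-0.9,0,0],"twist":0,"claw":0},{"translation":[-0.5,0,0],"twist":1,"claw":0},{"translation":[0,0,0],"twist":0.3,"claw":0},{"translation":[0,0,0],"twist":0,"claw":0},{"translation":[0,0,0],"twist":0,"claw":0},{"translation":[0,0,0],"twist":0,"claw":0}]'
python3 - <<'E'
from meas import *
from go import yaw
r.snapshot('wrist')
st=r.get_state();s=r.snapshot('wrist');save(s,'w11');print(st['tool_pos'],yaw(st),st['q'])
for l,z in [('push_plate',.041),('hole',.03),('post',.01)]:
  for d in r.spot_point(l,'wrist')[:2]: print(l,round(d['confidence'],2),np.round(d['location']), px2w(s,d['location'],z,st).round(4))
t=r.snapshot('top')
for l,z in [('push_plate',.041),('hole',.03),('post',.01),('reader',0)]:
  for d in r.spot_point(l,'top')[:1]: print(l,round(d['confidence'],2),np.round(d['location']), px2w(t,d['location'],z).round(4))
E
```

```text
clock: 39.87
tool_pos: [0.6454, -0.3071, 0.1814]
eef_rot: [0.672, 0.741, 0.0, 0.002]
contact_force: [0.3, -1.0, 0.5]
opening: 0.143
[ 0.64539359 -0.30715284  0.18135687] 95.57083042497841 [ 0.57532789  0.89965003 -0.42531314  1.30561215  0.39206698  1.01497897
  0.18421675]
push_plate 0.88 [160. 302.] [ 0.6279 -0.2623  0.041 ]
push_plate 0.64 [178. 423.] [ 0.6291 -0.2599  0.041 ]
hole 0.78 [189. 302.] [ 0.6085 -0.0036  0.03  ]
post 0.79 [206. 198.] [0.5774 0.2264 0.01  ]
reader 0.7 [193. 302.] [ 6.07e-01 -6.00e-04  0.00e+00]
```

View pics/w11.png

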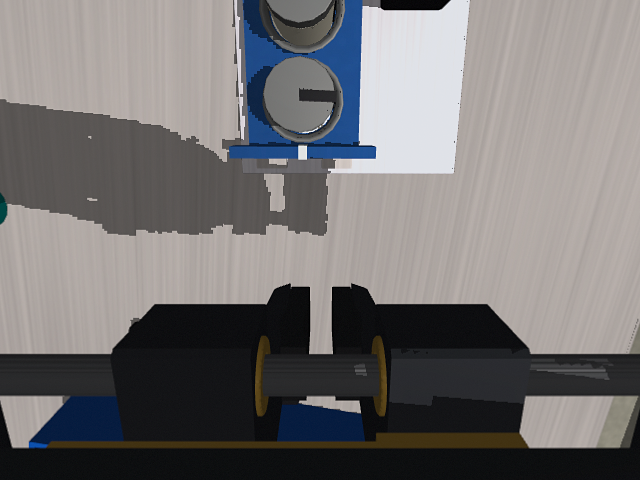

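The picture shows jar D seated with its mark to the right. The push plate's white line is at (302,152), and the path behind the plate is clear. Next I'll lower behind the plate.

```bash
python3 go.py .6306 -.287 .04 95.57; python3 -m jog '[{"translation":[0.275,-0.16,0.5],"twist":0,"claw":0},{"translation":[0.27,-0.16,0.5],"twist":0,"claw":0},{"translation":[0,0,0.6],"twist":0,"claw":0},{"translation":[0,0,0.6],"twist":0,"claw":0},{"translation":[0,0,0.6],"twist":0,"claw":0},{"translation":[0,0,0.6],"twist":0,"claw":0},{"translation":[0,0,0],"twist":0,"claw":0},{"translation":[0,0,0],"twist":0,"claw":0},{"translation":[0,0,0],"twist":0,"claw":0},{"translation":[0,0,0],"twist":0,"claw":0}]'; python3 go.py .6286 -.265 .04 95.57
```

```text
pos [ 0.6451 -0.3088  0.1809] yaw 95.4 q7 0.18 open 0.004 F [ 0.5 -0.5  0.9] t 40.3667
twist -0.03 then trans units [ 0.577 -0.308  3.523] min rows 4.0
clock: 41.2
tool_pos: [0.6321, -0.2891, 0.0468]
eef_rot: [0.673, 0.74, 0.0, 0.003]
contact_force: [0.9, -0.1, 0.9]
opening: 0.004
pos [ 0.6321 -0.2891  0.0468] yaw 95.4 q7 0.08 open 0.004 F [ 0.9 -0.1  0.9] t 41.2
twist -0.03 then trans units [ 0.609 -0.028  0.171] min rows 1.0
```

```bash
python3 -m jog '[{"translation":[0,-0.03,0.15],"twist":0,"claw":0},{"translation":[0,0,0],"twist":0,"claw":0},{"translation":[0.08,0,0],"twist":0,"claw":0},{"translation":[0.08,0,0],"twist":0,"claw":0},{"translation":[0.08,0,0],"twist":0,"claw":0},{"translation":[0.08,0,0],"twist":0,"claw":0},{"translation":[0.08,0,0],"twist":0,"claw":0},{"translation":[0.08,0,0],"twist":0,"claw":0},{"translation":[0.08,0,0],"twist":0,"claw":0},{"translation":[0.08,0,0],"twist":0,"claw":0},{"translation":[0.08,0,0],"twist":0,"claw":0},{"translation":[0.08,0,0],"twist":0,"claw":0},{"translation":[0.08,0,0],"twist":0,"claw":0},{"translation":[0.08,0,0],"twist":0,"claw":0}]'
python3 - <<'E'
from meas import *
from go import yaw
st=r.get_state();s=r.snapshot('wrist');save(s,'w12');print(st['tool_pos'],st['contact_force'],st['moment'])
for l,z in [('push_plate',.041),('hole',.03)]:
  for d in r.spot_point(l,'wrist')[:2]: print(l,round(d['confidence'],2),np.round(d['location']), px2w(s,d['location'],z,st).round(4))
t=r.snapshot('top');save(t,'t12')
for l,z in [('push_plate',.041),('hole',.03),('post',.01),('reader',0)]:
  for d in r.spot_point(l,'top')[:1]: print(l,round(d['confidence'],2),np.round(d['location']), px2w(t,d['location'],z).round(4))
E
```

```text
clock: 42.37
tool_pos: [0.6259, -0.2506, 0.0388]
eef_rot: [0.673, 0.74, -0.001, 0.002]
contact_force: [1.0, -1.0, 1.2]
opening: 0.003
[ 0.62591544 -0.25064454  0.03880759] [ 0.95692344 -0.97136333  1.20355815] [-0.51975547 -0.1062905   0.00288063]
push_plate 0.87 [180. 416.] [ 0.6242 -0.2447  0.041 ]
hole 0.69 [275. 258.] [0.4247 0.0863 0.03  ]
post 0.71 [206. 196.] [0.5775 0.23   0.01  ]
```

View pics/w12.png

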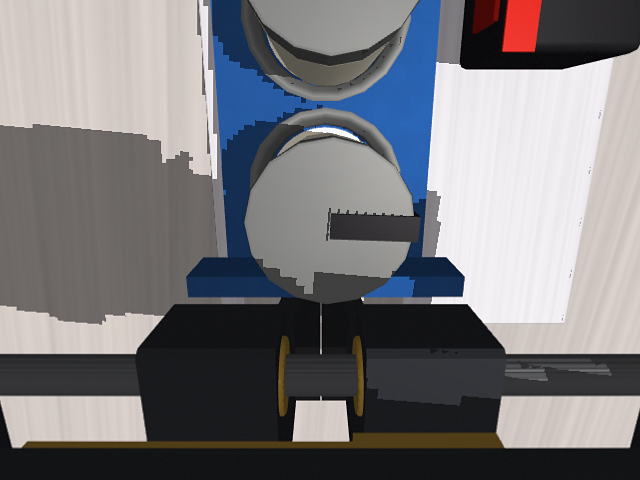

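```bash
python3 -m jog '[{"translation":[0.1,0,0],"twist":0,"claw":0},{"translation":[0.1,0,0],"twist":0,"claw":0},{"translation":[0.1,0,0],"twist":0,"claw":0},{"translation":[0.1,0,0],"twist":0,"claw":0},{"translation":[0.1,0,0],"twist":0,"claw":0},{"translation":[0.1,0,0],"twist":0,"claw":0},{"translation":[0.1,0,0],"twist":0,"claw":0},{"translation":[0.1,0,0],"twist":0,"claw":0},{"translation":[0.1,0,0],"twist":0,"claw":0},{"translation":[0.1,0,0],"twist":0,"claw":0},{"translation":[0.1,0,0],"twist":0,"claw":0},{"translation":[0.1,0,0],"twist":0,"claw":0},{"translation":[0.05,0,0],"twist":0,"claw":0},{"translation":[0,0,0],"twist":0,"claw":0}]'; python3 go.py .619 -.17 .04 95.4;  python3 -m jog '[{"translation":[0.05,0,0],"twist":0,"claw":0},{"translation":[0.05,0,0],"twist":0,"claw":0},{"translation":[0.05,0,0],"twist":0,"claw":0},{"translation":[0.05,0,0],"twist":0,"claw":0}]';  python3 -m jog '[{"translation":[0.05,0,0],"twist":0,"claw":0},{"translation":[0.05,0,0],"twist":0,"claw":0},{"translation":[0.05,0,0],"twist":0,"claw":0},{"translation":[0,0,0],"twist":0,"claw":0}]'; python3 go.py .619 -.17 .04 95.4
```

```text
clock: 43.93
tool_pos: [0.6212, -0.1996, 0.0386]
eef_rot: [0.673, 0.74, -0.0, 0.002]
contact_force: [-0.2, -0.0, -0.5]
opening: 0.006
pos [ 0.6212 -0.1996  0.0386] yaw 95.5 q7 -0.07 open 0.006 F [-0.2 -0.  -0.5] t 43.9333
twist 0.01 then trans units [ 0.742  0.014 -0.036] min rows 1.0
clock: 44.27
tool_pos: [0.6205, -0.193, 0.0386]
eef_rot: [0.673, 0.74, -0.0, 0.002]
contact_force: [0.1, -2.3, 0.3]
opening: 0.01
clock: 44.6
tool_pos: [0.6199, -0.1861, 0.0385]
eef_rot: [0.673, 0.74, -0.0, 0.002]
contact_force: [0.7, -1.3, 0.0]
opening: 0.007
pos [ 0.6199 -0.1861  0.0385] yaw 95.4 q7 -0.09 open 0.007 F [ 0.7 -1.3  0. ] t 44.6
twist 0.01 then trans units [ 0.403  0.016 -0.037] min rows 1.0
```

```bash
python3 -m jog '[{"translation":[0.05,0,0],"twist":0,"claw":0},{"translation":[0.05,0,0],"twist":0,"claw":0},{"translation":[0.05,0,0],"twist":0,"claw":0},{"translation":[0.03,0,0],"twist":0,"claw":0},{"translation":[0,0,0],"twist":0,"claw":0}]';  python3 -m jog '[{"translation":[0.05,0,0],"twist":0,"claw":0},{"translation":[0.05,0,0],"twist":0,"claw":0},{"translation":[0,0,0],"twist":0,"claw":0}]';  python3 -m jog '[{"translation":[0.05,0,0],"twist":0,"claw":0},{"translation":[0.05,0,0],"twist":0,"claw":0},{"translation":[0,0,0],"twist":0,"claw":0}]'
python3 - <<'E'
from meas import *
t=r.snapshot('top');save(t,'t13')
for l,z in [('push_plate',.041),('hole',.03),('post',.01),('reader',0)]:
  for d in r.spot_point(l,'top')[:1]: print(l,round(d['confidence'],2),np.round(d['location']), px2w(t,d['location'],z).round(4))
E
```

```text
clock: 45.02
tool_pos: [0.6192, -0.179, 0.0384]
eef_rot: [0.673, 0.74, -0.0, 0.002]
contact_force: [0.6, -1.4, 0.5]
opening: 0.003
clock: 45.27
tool_pos: [0.6191, -0.1788, 0.0385]
eef_rot: [0.674, 0.739, -0.002, 0.004]
contact_force: [1.6, -7.0, -0.6]
opening: 0.008
clock: 45.52
tool_pos: [0.6189, -0.1788, 0.0385]
eef_rot: [0.674, 0.738, -0.003, 0.006]
contact_force: [2.8, -11.8, -2.0]
opening: 0.006
push_plate 0.96 [184. 379.] [ 0.6158 -0.166   0.041 ]
hole 0.57 [196. 261.] [0.5928 0.0841 0.03  ]
post 0.96 [206. 197.] [0.5759 0.2279 0.01  ]
reader 0.4 [192. 304.] [ 0.6102 -0.0061  0.    ]
```

```bash
python3 -m jog '[{"translation":[-0.3,0,0],"twist":0,"claw":0},{"translation":[-0.3,0,0],"twist":0,"claw":0},{"translation":[-0.3,0,0],"twist":0,"claw":0},{"translation":[0,0,-0.9],"twist":0,"claw":0},{"translation":[0,0,-0.9],"twist":0,"claw":0},{"translation":[0,0,-0.9],"twist":0,"claw":0},{"translation":[0,0,-0.9],"twist":0,"claw":0},{"translation":[0,0,-0.9],"twist":0,"claw":0},{"translation":[0.8,-0.5,0],"twist":0,"claw":0},{"translation":[0.8,-0.5,0],"twist":0,"claw":0},{"translation":[0.8,-0.5,0],"twist":0,"claw":0},{"translation":[0.8,-0.5,0],"twist":0,"claw":30},{"translation":[0.8,-0.5,0],"twist":0,"claw":50},{"translation":[0.8,-0.5,0],"twist":0,"claw":50},{"translation":[0.8,-0.5,0],"twist":0,"claw":50},{"translation":[0.8,-0.5,0],"twist":0,"claw":50},{"translation":[0,0,0],"twist":0,"claw":50},{"translation":[0,0,0],"twist":0,"claw":50},{"translation":[0,0,0],"twist":0,"claw":50},{"translation":[0,0,0],"twist":0,"claw":50}]'
python3 - <<'E'
from meas import *
from go import yaw
r.snapshot('wrist')
st=r.get_state();s=r.snapshot('wrist');save(s,'w14');print(st['tool_pos'],yaw(st))
for l,z in [('spring_leg',0),('leg_tab',.04),('eye_tab',.04),('eye',0),('hole',.03),('post',.01)]:
  for d in r.spot_point(l,'wrist')[:2]: print(l,round(d['confidence'],2),np.round(d['location']), px2w(s,d['location'],z,st).round(4))
t=r.snapshot('top')
for l,z in [('spring_leg',0),('leg_tab',.04),('eye_tab',.04),('eye',0),('hole',.03),('post',.01)]:
  for d in r.spot_point(l,'top')[:1]: print(l,round(d['confidence'],2),np.round(d['location']), px2w(t,d['location'],z).round(4))
E
```

```text
clock: 47.43
tool_pos: [0.4389, 0.0317, 0.2173]
eef_rot: [0.674, 0.739, -0.0, 0.002]
contact_force: [0.5, -0.5, 0.0]
opening: 0.505
[0.43885583 0.03161661 0.21720091] 95.25866802974093
spring_leg 0.56 [164. 515.] [0.6113 0.0843 0.    ]
leg_tab 0.95 [143. 313.] [0.4277 0.0874 0.04  ]
leg_tab 0.44 [302. 492.] [ 0.598  -0.0357  0.04  ]
eye_tab 0.59 [  9. 325.] [0.4281 0.1829 0.04  ]
hole 0.91 [164. 516.] [0.5971 0.0854 0.03  ]
hole 0.48 [146. 311.] [0.4261 0.0848 0.03  ]
eye_tab 0.42 [269. 210.] [0.435  0.1869 0.04  ]
eye 0.64 [271. 202.] [0.4352 0.2131 0.    ]
post 0.63 [205. 197.] [0.5802 0.2288 0.01  ]
```

View pics/w14.png

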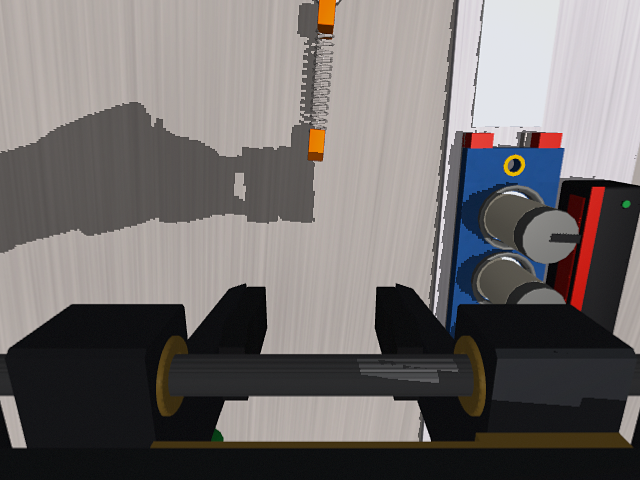

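Both carriage front corners meet the red stops at (478,140) and (547,140), so the carriage is home. The leg tab is at (316,145), the eye tab at (327,15), and the hole at (514,165).

```bash
python3 go.py .43 .115 .2 92; python3 -m jog '[{"translation":[0.41,-0.06,0.08],"twist":0.25,"claw":50},{"translation":[0.41,-0.06,0.08],"twist":0.25,"claw":50},{"translation":[0.41,-0.06,0.08],"twist":0,"claw":50},{"translation":[0.41,-0.06,0.08],"twist":0,"claw":50},{"translation":[0.41,-0.06,0.08],"twist":0,"claw":50},{"translation":[0,0,0],"twist":0,"claw":50},{"translation":[0,0,0],"twist":0,"claw":50},{"translation":[0,0,0],"twist":0,"claw":50},{"translation":[0,0,0],"twist":0,"claw":50}]'
cat > tabs.py <<'E'
from meas import *
from go import yaw
def tabs(s,st,z=.05):
    hsv=cv2.cvtColor(s['img'],cv2.COLOR_RGB2HSV);H,S,V=[hsv[:,:,i].astype(int) for i in range(3)]
    m=((H>5)&(H<17)&(S>170)&(V>150)).astype(np.uint8); m[300:]=0
    n,l,a,c=cv2.connectedComponentsWithStats(m);out=[]
    for i in range(1,n):
        if a[i][4]<150: continue
        rr,cc=np.nonzero(l==i); v=V[rr,cc]
        k=v>=np.percentile(v,95)-20   # bright top face
        pts=np.c_[cc[k],rr[k]].astype(np.float32)
        (cx,cy),(w,h),ang=cv2.minAreaRect(pts)
        out.append((px2w(s,(cy,cx),z,st),(cx,cy),a[i][:5],k.mean(),(w,h,ang)))
    return out
E
python3 - <<'E'
from tabs import *
r.snapshot('wrist')
st=r.get_state();s=r.snapshot('wrist');save(s,'w15');print(st['tool_pos'],yaw(st))
for o in tabs(s,st): print(o)
for l,z in [('leg_tab',.04),('eye_tab',.04),('eye',0),('hole',.03),('post',.01)]:
  for d in r.spot_point(l,'wrist')[:2]: print(l,round(d['confidence'],2),np.round(d['location']), px2w(s,d['location'],z,st).round(4))
E
```

```text
pos [0.438  0.0328 0.2173] yaw 95.4 q7 -0.48 open 0.5 F [-0.2 -0.2 -0.4] t 48.1833
twist 0.57 then trans units [ 2.06  -0.127  0.433] min rows 3.0
clock: 48.93
tool_pos: [0.4215, 0.1126, 0.2011]
eef_rot: [0.693, 0.721, -0.001, 0.002]
contact_force: [0.7, 0.6, 0.6]
opening: 0.501
[0.42156745 0.11260337 0.20109198] 92.2887018758757
(array([0.42942619, 0.18273573, 0.05      ]), (335.5, 125.5), array([327, 109,  17,  34, 208], dtype=int32), np.float64(0.8125), (33.0, 15.0, 90.0))
(array([0.43055689, 0.08105839, 0.05      ]), (330.5, 259.0), array([323, 252,  15,  15, 216], dtype=int32), np.float64(0.9027777777777778), (14.0, 13.0, 90.0))
leg_tab 0.56 [252. 328.] [0.4286 0.0835 0.04  ]
eye_tab 0.94 [125. 334.] [0.4289 0.1832 0.04  ]
eye_tab 0.46 [250. 327.] [0.428  0.0854 0.04  ]
eye 0.95 [ 98. 333.] [0.4279 0.2046 0.    ]
hole 0.87 [255. 528.] [0.598  0.0844 0.03  ]
hole 0.44 [234. 327.] [0.4277 0.0958 0.03  ]
post 0.59 [ 71. 524.] [0.5783 0.2303 0.01  ]
```

View pics/w15.png

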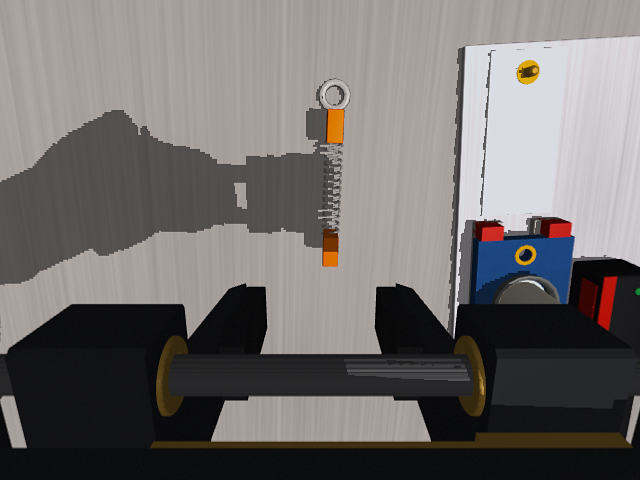

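```bash
python3 go.py .4295 .084 .1 90.5; python3 -m jog '[{"translation":[-0.18,0.05,0.6],"twist":0.3,"claw":50},{"translation":[-0.18,0.05,0.6],"twist":0,"claw":50},{"translation":[-0.18,0.05,0.6],"twist":0,"claw":50},{"translation":[-0.18,0.05,0.6],"twist":0,"claw":50},{"translation":[0,0,0],"twist":0,"claw":50},{"translation":[0,0,0],"twist":0,"claw":50},{"translation":[0,0,0],"twist":0,"claw":50}]'; python3 go.py .4295 .084 .027 90.5
python3 - <<'E'
from tabs import *
r.snapshot('wrist')
st=r.get_state();s=r.snapshot('wrist');save(s,'w16');print(st['tool_pos'],yaw(st))
for o in tabs(s,st): print(o)
for l,z in [('leg_tab',.04),('eye_tab',.04),('eye',0)]:
  for d in r.spot_point(l,'wrist')[:1]: print(l,round(d['confidence'],2),np.round(d['location']), px2w(s,d['location'],z,st).round(4))
E
```

```text
pos [0.4214 0.1135 0.201 ] yaw 92.4 q7 -0.72 open 0.501 F [ 0.7 -0.3 -0. ] t 49.2833
twist 0.31 then trans units [-0.74   0.196  2.526] min rows 3.0
clock: 49.87
tool_pos: [0.4304, 0.0855, 0.1059]
eef_rot: [0.703, 0.711, 0.0, 0.002]
contact_force: [-0.4, 0.7, -0.2]
opening: 0.498
pos [0.4304 0.0855 0.1059] yaw 90.6 q7 -0.81 open 0.498 F [-0.4  0.7 -0.2] t 49.8667
twist 0.02 then trans units [-0.038 -0.022  1.972] min rows 2.0
[0.43064543 0.08570232 0.10623602] 90.64027329717878
(array([0.42935155, 0.18288512, 0.05      ]), (320.5, 65.0), array([308,  39,  25,  54, 735], dtype=int32), np.float64(0.889795918367347), (52.0, 23.0, 90.0))
leg_tab 0.72 [254. 318.] [0.4288 0.0858 0.04  ]
eye_tab 0.73 [ 69. 319.] [0.4288 0.1826 0.04  ]
eye 0.93 [ 32. 318.] [0.4275 0.2077 0.    ]
```

```bash
python3 -m jog '[{"translation":[0,-0.04,0.5],"twist":0,"claw":50},{"translation":[0,0,0.5],"twist":0,"claw":50},{"translation":[0,0,0.5],"twist":0,"claw":50},{"translation":[0,0,0.47],"twist":0,"claw":50},{"translation":[0,0,0],"twist":0,"claw":50},{"translation":[0,0,0],"twist":0,"claw":50},{"translation":[0,0,0],"twist":0,"claw":5},{"translation":[0,0,0],"twist":0,"claw":5},{"translation":[0,0,0],"twist":0,"claw":5},{"translation":[0,0,0],"twist":0,"claw":5},{"translation":[0,0,0],"twist":0,"claw":5},{"translation":[0,0,0],"twist":0,"claw":5},{"translation":[0,0,0],"twist":0,"claw":5},{"translation":[0,0,0],"twist":0,"claw":5}]' 40; python3 go.py .4295 .084 .027 90.5
```

```text
clock: 51.28
tool_pos: [0.4304, 0.0844, 0.0413]
eef_rot: [0.703, 0.711, -0.002, 0.002]
contact_force: [-0.1, 0.1, 2.3]
opening: 0.127
pos [0.4304 0.0844 0.0413] yaw 90.6 q7 -1.16 open 0.127 F [-0.1  0.1  2.3] t 51.2833
twist 0.02 then trans units [-0.01  -0.023  0.357] min rows 1.0
```

```bash
python3 -m jog '[{"translation":[0,0,0],"twist":0,"claw":25},{"translation":[0,0,0],"twist":0,"claw":35},{"translation":[0,0,0],"twist":0,"claw":35},{"translation":[0,0,0],"twist":0,"claw":35},{"translation":[0,0,0],"twist":0,"claw":35}]'; python3 -c "
from h import *;print(r.get_state()['q'])"; python3 go.py .4295 .0845 .027 90.5
```

```text
clock: 51.7
tool_pos: [0.4301, 0.0844, 0.041]
eef_rot: [0.703, 0.711, -0.003, 0.001]
contact_force: [0.2, -0.0, 0.1]
opening: 0.348
[-0.27980921  0.86485603 -0.03700839  2.25275514  0.87245522  0.04329796
 -1.16520229]
pos [0.4301 0.0844 0.041 ] yaw 90.6 q7 -1.17 open 0.348 F [ 0.2 -0.   0.1] t 51.7
twist 0.02 then trans units [ 0.002 -0.016  0.351] min rows 1.0
```

```bash
python3 -m jog '[{"translation":[0,0,0],"twist":0,"claw":5},{"translation":[0,0,0],"twist":0,"claw":5},{"translation":[0,0,0],"twist":0,"claw":5},{"translation":[0,0,0],"twist":0,"claw":5},{"translation":[0,0,0],"twist":0,"claw":5},{"translation":[0,0,0],"twist":0,"claw":5},{"translation":[0,0,-0.3],"twist":0,"claw":5},{"translation":[0,0,-0.3],"twist":0,"claw":5},{"translation":[0,0,-0.3],"twist":0,"claw":5},{"translation":[0,0,-0.3],"twist":0,"claw":5},{"translation":[0,0,-0.3],"twist":0,"claw":5},{"translation":[0,0,-0.3],"twist":-0.5,"claw":5},{"translation":[0,0,0],"twist":-0.45,"claw":5},{"translation":[0,0,0],"twist":0,"claw":5},{"translation":[0,0,0],"twist":0,"claw":5}]' 45; python3 go.py .597 .085 .11 96.3
python3 - <<'E'
from tabs import *
r.snapshot('wrist')
st=r.get_state();s=r.snapshot('wrist');save(s,'w17')
for o in tabs(s,st): print(o[1:])
for l,z in [('leg_tab',.04),('eye_tab',.04),('eye',0.035),('hole',.03),('post',.01)]:
  for d in r.spot_point(l,'wrist')[:1]: print(l,round(d['confidence'],2),np.round(d['location']), px2w(s,d['location'],z,st).round(4))
E
```

```text
clock: 52.95
tool_pos: [0.4303, 0.0846, 0.1131]
eef_rot: [0.668, 0.744, -0.003, 0.001]
contact_force: [0.2, 0.9, -0.4]
opening: 0.13
pos [0.4303 0.0846 0.1131] yaw 96.2 q7 -1.0 open 0.13 F [ 0.2  0.9 -0.4] t 52.95
twist -0.01 then trans units [-0.447  4.145  0.077] min rows 5.0
((320.5, 35.0), array([ 302,    0,   38,   72, 1358], dtype=int32), np.float64(0.8880706921944035), (70.0, 35.0, 90.0))
leg_tab 0.89 [298. 316.] [0.4301 0.0544 0.04  ]
eye_tab 0.95 [ 40. 320.] [0.4174 0.1945 0.04  ]
hole 0.8 [272. 591.] [0.5965 0.0853 0.03  ]
post 0.57 [ 16. 615.] [0.5799 0.2303 0.01  ]
```

View pics/w17.png

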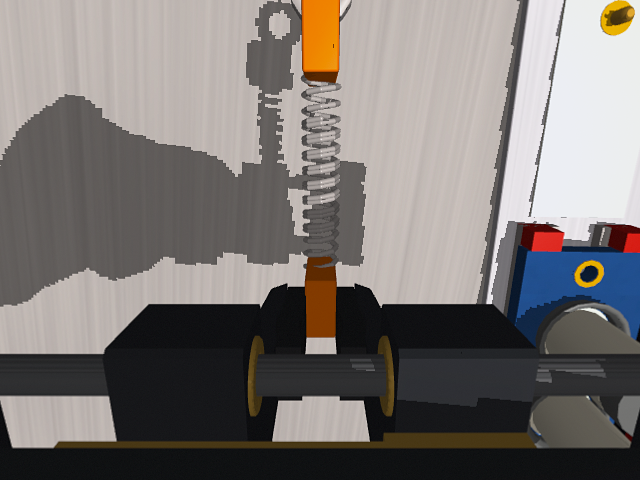

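Run:
```python
from tabs import *
st=r.get_state();s=r.snapshot('wrist')
t=np.radians(yaw(st));ex=np.array([np.cos(t),np.sin(t),0])
for x in (-.012,.012,.084,.096,.133):
  for dz in (.005,.009,.013):
    p=st['tool_pos']+ex*x; p[2]+=dz; print(x,dz,w2px(s,p,st).round(1))
im=s['img']; col=im[240:345,322].astype(int); print([(240+i,tuple(map(int,col[i]))) for i in range(0,105,4)])
print([(i,tuple(map(int,im[i,322]))) for i in range(56,92,3)])
```

```text
-0.012 0.005 [[338.5 321.8]]
-0.012 0.009 [[343.8 321.8]]
-0.012 0.013 [[349.4 321.8]]
0.012 0.005 [[282.5 321.9]]
0.012 0.009 [[286.6 321.9]]
0.012 0.013 [[290.9 321.9]]
0.084 0.005 [[ 80.3 322. ]]
0.084 0.009 [[ 78.9 322. ]]
0.084 0.013 [[ 77.5 322. ]]
0.096 0.005 [[ 40.5 322. ]]
0.096 0.009 [[ 37.8 322. ]]
0.096 0.013 [[ 35.  322.1]]
0.133 0.005 [[-96.1 322.1]]
0.133 0.009 [[-103.6  322.1]]
0.133 0.013 [[-111.6  322.2]]
[(240, (95, 92, 91)), (244, (100, 96, 93)), (248, (99, 95, 92)), (252, (88, 85, 84)), (256, (82, 77, 76)), (260, (92, 41, 0)), (264, (93, 47, 24)), (268, (93, 38, 0)), (272, (94, 42, 0)), (276, (94, 42, 0)), (280, (102, 45, 0)), (284, (130, 58, 0)), (288, (129, 58, 0)), (292, (130, 59, 0)), (296, (130, 59, 0)), (300, (130, 58, 0)), (304, (130, 58, 0)), (308, (130, 59, 0)), (312, (130, 58, 0)), (316, (130, 57, 0)), (320, (130, 58, 0)), (324, (130, 59, 0)), (328, (130, 59, 0)), (332, (130, 59, 0)), (336, (128, 58, 0)), (340, (194, 187, 181)), (344, (194, 184, 180))]
[(56, (239, 138, 0)), (59, (239, 140, 0)), (62, (239, 141, 0)), (65, (239, 141, 0)), (68, (239, 145, 0)), (71, (184, 80, 0)), (74, (87, 39, 0)), (77, (87, 38, 0)), (80, (86, 37, 0)), (83, (168, 162, 159)), (86, (89, 85, 84)), (89, (188, 180, 177))]
```

```bash
python3 -m jog '[{"translation":[-0.072,0.593,0],"twist":0,"claw":5},{"translation":[-0.072,0.593,0],"twist":0,"claw":5},{"translation":[-0.072,0.593,0],"twist":0,"claw":5},{"translation":[-0.072,0.593,0],"twist":0,"claw":5},{"translation":[-0.072,0.593,0],"twist":0,"claw":5},{"translation":[-0.072,0.593,0],"twist":0,"claw":5},{"translation":[-0.072,0.593,0],"twist":0,"claw":5},{"translation":[0,0,0],"twist":0,"claw":5},{"translation":[0,0,0],"twist":0,"claw":5},{"translation":[0,0,0],"twist":0,"claw":5},{"translation":[0,0,0],"twist":0,"claw":5},{"translation":[0,0,0],"twist":0,"claw":5}]'
cat > hp.py <<'E'
from tabs import *
r.snapshot('wrist')
st=r.get_state();s=r.snapshot('wrist');save(s,'w18')
hsv=cv2.cvtColor(s['img'],cv2.COLOR_RGB2HSV);H,S,V=[hsv[:,:,i].astype(int) for i in range(3)]
m=((H>=20)&(H<32)&(S>150)&(V>70)).astype(np.uint8)
n,l,a,c=cv2.connectedComponentsWithStats(m)
for i in range(1,n):
    if a[i][4]>40: print('yellow',a[i],c[i].round(1),px2w(s,(a[i][1]+a[i][3]/2-.5,a[i][0]+a[i][2]/2-.5),.03,st).round(4))
for l,z in [('hole',.03),('post',.01),('eye',.0)]:
  for d in r.spot_point(l,'wrist')[:2]: print(l,round(d['confidence'],2),np.round(d['location']), px2w(s,d['location'],z,st).round(4))
print(st['tool_pos'],yaw(st))
E
python3 hp.py
```

```text
clock: 54.35
tool_pos: [0.5965, 0.0832, 0.1128]
eef_rot: [0.667, 0.745, -0.003, 0.001]
contact_force: [0.2, 0.3, -1.3]
opening: 0.124
yellow [308 231  23   6  61] [319.5 233.6] [0.5942 0.0903 0.03  ]
yellow [248 338   9  78 416] [251.4 379.5] [ 0.5605 -0.0132  0.03  ]
yellow [384 339  10  77 409] [389.6 379. ] [ 0.6512 -0.0033  0.03  ]
yellow [  55  434  480   13 3376] [351.7 441.9] [ 0.5935 -0.0617  0.03  ]
[0.59671787 0.08315386 0.11293552] 96.36829277673195
```

View pics/w18.png

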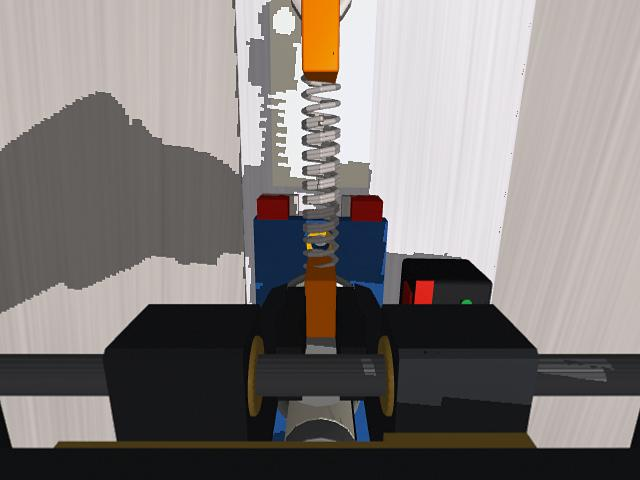

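Run:
```python
from tabs import *
st=r.get_state();s=r.snapshot('wrist');im=s['img'].astype(int)
print([(i,tuple(im[i,275]),tuple(im[i,365])) for i in range(212,226)])
m=R.from_quat(st['eef_rot']).as_matrix()
for row in (216,217,218,219):
    for c in (275,320,365):
        p=px2w(s,(row,c),.03,st); print(row,c,p.round(4),((p-st['tool_pos'])@m).round(4))
for c in (254,387): p=px2w(s,(230,c),.03,st);print(((p-st['tool_pos'])@m).round(4))
p=px2w(s,(240,320),.03,st);print(((p-st['tool_pos'])@m).round(4))
```

```text
[(212, (np.int64(104), np.int64(9), np.int64(7)), (np.int64(102), np.int64(5), np.int64(2))), (213, (np.int64(103), np.int64(7), np.int64(4)), (np.int64(102), np.int64(7), np.int64(5))), (214, (np.int64(103), np.int64(9), np.int64(7)), (np.int64(103), np.int64(8), np.int64(5))), (215, (np.int64(103), np.int64(10), np.int64(6)), (np.int64(102), np.int64(7), np.int64(4))), (216, (np.int64(103), np.int64(8), np.int64(6)), (np.int64(103), np.int64(8), np.int64(8))), (217, (np.int64(104), np.int64(9), np.int64(5)), (np.int64(104), np.int64(10), np.int64(6))), (218, (np.int64(103), np.int64(8), np.int64(9)), (np.int64(103), np.int64(10), np.int64(7))), (219, (np.int64(80), np.int64(23), np.int64(35)), (np.int64(104), np.int64(7), np.int64(1))), (220, (np.int64(11), np.int64(41), np.int64(74)), (np.int64(102), np.int64(13), np.int64(18))), (221, (np.int64(15), np.int64(38), np.int64(71)), (np.int64(33), np.int64(35), np.int64(61))), (222, (np.int64(17), np.int64(40), np.int64(71)), (np.int64(16), np.int64(41), np.int64(73))), (223, (np.int64(15), np.int64(40), np.int64(70)), (np.int64(18), 
[... 266 characters left out ...]
5  0.0829]
216 320 [0.5943 0.101  0.03  ] [ 0.0186 -0.0009  0.0829]
216 365 [0.6208 0.1039 0.03  ] [0.0186 0.0257 0.0828]
217 275 [0.5679 0.0974 0.03  ] [ 0.018  -0.0275  0.0829]
217 320 [0.5944 0.1004 0.03  ] [ 0.018  -0.0009  0.0829]
217 365 [0.6209 0.1033 0.03  ] [0.018  0.0258 0.0828]
218 275 [0.568  0.0968 0.03  ] [ 0.0174 -0.0275  0.0829]
218 320 [0.5945 0.0998 0.03  ] [ 0.0174 -0.0009  0.0829]
218 365 [0.6209 0.1027 0.03  ] [0.0174 0.0258 0.0828]
219 275 [0.568  0.0962 0.03  ] [ 0.0168 -0.0275  0.0829]
219 320 [0.5945 0.0992 0.03  ] [ 0.0168 -0.0009  0.0829]
219 365 [0.621  0.1021 0.03  ] [0.0168 0.0258 0.0828]
[ 0.01   -0.0403  0.083 ]
[0.0101 0.0391 0.0828]
[ 0.0038 -0.0009  0.0829]
```

```bash
python3 -m jog '[{"translation":[0,-0.015,0.2],"twist":0.16,"claw":5},{"translation":[0,0,0.3],"twist":0,"claw":5},{"translation":[0,0,0.25],"twist":0,"claw":5},{"translation":[0,0,0.1],"twist":0,"claw":5},{"translation":[0,0,0],"twist":0,"claw":5},{"translation":[0,0,0],"twist":0,"claw":5},{"translation":[0,0,0],"twist":0,"claw":5},{"translation":[0,0,0],"twist":0,"claw":5}]'; python3 go.py .5960 .0831 .079 95.4
```

```text
clock: 55.32
tool_pos: [0.5973, 0.083, 0.0793]
eef_rot: [0.673, 0.739, -0.002, 0.002]
contact_force: [-0.3, 0.7, 0.2]
opening: 0.13
pos [0.5973 0.083  0.0793] yaw 95.4 q7 -0.73 open 0.13 F [-0.3  0.7  0.2] t 55.3167
twist -0.01 then trans units [ 0.006 -0.032  0.007] min rows 1.0
```

```bash
python3 -m jog '[{"translation":[0,-0.03,0],"twist":0,"claw":5},{"translation":[0,0,0.1],"twist":0,"claw":5},{"translation":[0,0,0.1],"twist":0,"claw":5},{"translation":[0,0,0.1],"twist":0,"claw":5},{"translation":[0,0,0.1],"twist":0,"claw":5},{"translation":[0,0,0],"twist":0,"claw":5},{"translation":[0,0,0],"twist":0,"claw":5}]'; python3 go.py .5960 .0831 .054 95.4
```

```text
clock: 55.9
tool_pos: [0.5955, 0.0826, 0.0624]
eef_rot: [0.673, 0.739, -0.003, 0.001]
contact_force: [0.1, 0.9, -0.5]
opening: 0.129
pos [0.5955 0.0826 0.0624] yaw 95.4 q7 -0.74 open 0.129 F [ 0.1  0.9 -0.5] t 55.9
twist -0.01 then trans units [0.012 0.014 0.21 ] min rows 1.0
```

```bash
python3 -m jog '[{"translation":[0.01,0,0.08],"twist":0,"claw":5},{"translation":[0,0,0.08],"twist":0,"claw":5},{"translation":[0,0,0.08],"twist":0,"claw":5},{"translation":[0,0,0],"twist":0,"claw":5},{"translation":[0,0,0],"twist":0,"claw":5}]'; python3 go.py .5960 .0831 .054 95.4; python3 hp.py
```

```text
clock: 56.32
tool_pos: [0.5955, 0.0829, 0.053]
eef_rot: [0.673, 0.739, -0.003, 0.001]
contact_force: [-0.2, -0.1, -1.2]
opening: 0.126
pos [0.5955 0.0829 0.053 ] yaw 95.4 q7 -0.75 open 0.126 F [-0.2 -0.1 -1.2] t 56.3167
twist -0.01 then trans units [ 0.004  0.014 -0.026] min rows 1.0
yellow [336 269   6  18  68] [338.  278.1] [0.603  0.0865 0.03  ]
yellow [248 338   9  78 408] [251.4 379.7] [0.566  0.0304 0.03  ]
yellow [385 340   9  76 404] [389.7 379.4] [0.6334 0.0363 0.03  ]
yellow [  57  434  477   13 3313] [354.3 441.9] [ 0.59   -0.0057  0.03  ]
hole 0.9 [279. 325.] [0.597  0.0851 0.03  ]
[0.59564404 0.08293193 0.05319704] 95.35273492877623
```

```bash
python3 -m jog '[{"translation":[0,0,0],"twist":0,"claw":45},{"translation":[0,0,0],"twist":0,"claw":45},{"translation":[0,0,0],"twist":0,"claw":45},{"translation":[0,0,0],"twist":0,"claw":45},{"translation":[0,0,-0.4],"twist":0,"claw":45},{"translation":[0,0,-0.8],"twist":0,"claw":45},{"translation":[0,0,-0.8],"twist":0,"claw":45},{"translation":[0,0,-0.6],"twist":0,"claw":45},{"translation":[0.7,0,0],"twist":0,"claw":45},{"translation":[0.7,0,0],"twist":0,"claw":45},{"translation":[0.2,0,0],"twist":0,"claw":45},{"translation":[0,0,0],"twist":0,"claw":45},{"translation":[0,0,0],"twist":0,"claw":45},{"translation":[0,0,0],"twist":0,"claw":45},{"translation":[0,0,0],"twist":0,"claw":45}]'
cat > ey.py <<'E'
from tabs import *
r.snapshot('wrist')
st=r.get_state();s=r.snapshot('wrist');save(s,'w19');print(st['tool_pos'],yaw(st))
m=R.from_quat(st['eef_rot']).as_matrix()
for o in tabs(s,st,.06): print('tab',o[0].round(4),((o[0]-st['tool_pos'])@m).round(4),o[1:])
for l,z in [('leg_tab',.05),('eye_tab',.05),('eye',.015),('hole',.03),('post',.01)]:
  for d in r.spot_point(l,'wrist')[:1]:
    p=px2w(s,d['location'],z,st);print(l,round(d['confidence'],2),np.round(d['location']), p.round(4),((p-st['tool_pos'])@m).round(4))
E
python3 ey.py
```

```text
clock: 57.82
tool_pos: [0.5901, 0.1449, 0.1564]
eef_rot: [0.674, 0.738, -0.004, 0.002]
contact_force: [0.6, 0.3, -0.3]
opening: 0.45
[0.59011532 0.14517411 0.15647972] 95.2163994252422
eye_tab 0.79 [182. 320.] [0.5858 0.1801 0.05  ] [ 0.0359 -0.0009  0.1062]
eye 0.93 [138. 324.] [0.5859 0.206  0.015 ] [0.0619 0.0017 0.141 ]
hole 0.7 [306. 322.] [0.596  0.0846 0.03  ] [-0.06    0.0007  0.1269]
post 0.84 [103. 320.] [0.5815 0.229  0.01  ] [ 0.0853 -0.0005  0.1459]
```

View pics/w19.png

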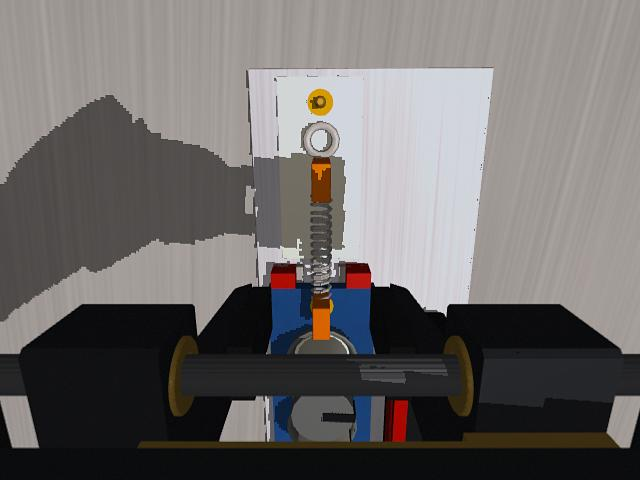

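All jars, the leg in the hole, and the eye at (320,138) just short of the post at (320,102) look right. Now I'll grip the eye tab.

```bash
python3 -m jog '[{"translation":[0.45,-0.02,0.4],"twist":0,"claw":45},{"translation":[0.44,0,0.6],"twist":0,"claw":45},{"translation":[0,0,0],"twist":0,"claw":45},{"translation":[0,0,0],"twist":0,"claw":45},{"translation":[0,0,0],"twist":0,"claw":45},{"translation":[0,0,0],"twist":0,"claw":45}]'; python3 go.py .5860 .1797 .032 95.3; python3 ey.py
```

```text
clock: 58.67
tool_pos: [0.5866, 0.1812, 0.1176]
eef_rot: [0.674, 0.739, -0.002, 0.002]
contact_force: [0.2, 0.5, -0.3]
opening: 0.455
pos [0.5866 0.1812 0.1176] yaw 95.3 q7 -0.83 open 0.455 F [ 0.2  0.5 -0.3] t 58.6667
twist -0.01 then trans units [-0.037 -0.019  2.14 ] min rows 3.0
[0.58666211 0.1812688  0.11767812] 95.2497069852994
leg_tab 0.72 [399. 318.] [0.5933 0.0841 0.05  ] [-0.097  -0.0022  0.0683]
eye_tab 0.8 [255. 323.] [0.5875 0.1805 0.05  ] [-0.0005  0.0008  0.0677]
eye 0.78 [197. 321.] [0.5839 0.2073 0.015 ] [ 0.0268 -0.0003  0.1025]
post 0.88 [160. 319.] [0.5809 0.2293 0.01  ] [ 0.049  -0.0013  0.1074]
```

```bash
python3 -m jog '[{"translation":[-0.02,0,0.5],"twist":0,"claw":45},{"translation":[0,0,0.5],"twist":0,"claw":45},{"translation":[0,0,0.5],"twist":0,"claw":45},{"translation":[0,0,0.4],"twist":0,"claw":45},{"translation":[0,0,0.24],"twist":0,"claw":45},{"translation":[0,0,0],"twist":0,"claw":45},{"translation":[0,0,0],"twist":0,"claw":45},{"translation":[0,0,0],"twist":0,"claw":5},{"translation":[0,0,0],"twist":0,"claw":5},{"translation":[0,0,0],"twist":0,"claw":5},{"translation":[0,0,0],"twist":0,"claw":5},{"translation":[0,0,0],"twist":0,"claw":5},{"translation":[0,0,0],"twist":0,"claw":5},{"translation":[0,0,0],"twist":0,"claw":5}]' 45; python3 go.py .5860 .1797 .032 95.3
```

```text
clock: 60.18
tool_pos: [0.586, 0.1812, 0.0317]
eef_rot: [0.673, 0.739, -0.002, 0.002]
contact_force: [-0.7, -1.0, 5.7]
opening: 0.128
pos [0.586  0.1812 0.0317] yaw 95.3 q7 -0.9 open 0.128 F [-0.7 -1.   5.7] t 60.1833
twist 0.01 then trans units [-0.037 -0.004 -0.007] min rows 1.0
```

```bash
python3 -m jog '[{"translation":[0,0,-0.12],"twist":0,"claw":5},{"translation":[0,0,-0.12],"twist":0,"claw":5},{"translation":[0,0,-0.12],"twist":0,"claw":5},{"translation":[0,0,0],"twist":0,"claw":5},{"translation":[0,0,0],"twist":0,"claw":5}]'; python3 -m jog '[{"translation":[0.1,0,0],"twist":0,"claw":5},{"translation":[0.1,0,0],"twist":0,"claw":5},{"translation":[0.1,0,0],"twist":0,"claw":5},{"translation":[0.1,0,0],"twist":0,"claw":5},{"translation":[0.1,0,0],"twist":0,"claw":5},{"translation":[0.1,0,0],"twist":0,"claw":5},{"translation":[0.05,0,0],"twist":0,"claw":5},{"translation":[0,0,0],"twist":0,"claw":5},{"translation":[0,0,0],"twist":0,"claw":5},{"translation":[0,0,0],"twist":0,"claw":5}]'; python3 go.py .5837 .2065 .0455 95.3; python3 ey.py
```

```text
clock: 60.6
tool_pos: [0.5858, 0.1813, 0.0459]
eef_rot: [0.673, 0.739, -0.002, 0.001]
contact_force: [0.0, -0.5, -0.7]
opening: 0.127
clock: 61.43
tool_pos: [0.5832, 0.2049, 0.0449]
eef_rot: [0.674, 0.739, -0.004, 0.002]
contact_force: [1.4, -5.4, -1.4]
opening: 0.134
pos [0.5832 0.2049 0.0449] yaw 95.3 q7 -0.92 open 0.134 F [ 1.4 -5.4 -1.4] t 61.4333
twist -0.0 then trans units [ 0.039  0.017 -0.016] min rows 1.0
[0.58316203 0.2048386  0.04483695] 95.29369885930964
eye_tab 0.82 [330. 319.] [0.5829 0.1969 0.05  ] [-0.008  -0.001  -0.0051]
eye 0.97 [237. 318.] [0.5797 0.2247 0.015 ] [ 0.0204 -0.0015  0.0297]
post 0.73 [224. 320.] [0.5798 0.2295 0.01  ] [ 0.0252 -0.001   0.0346]
```

```bash
python3 -m jog '[{"translation":[0.05,0,0],"twist":0,"claw":5},{"translation":[0.04,0,0],"twist":0,"claw":5},{"translation":[0,0,0],"twist":0,"claw":5},{"translation":[0,0,0],"twist":0,"claw":5}]'; python3 ey.py;  python3 -m jog '[{"translation":[0,0,0.06],"twist":0,"claw":5},{"translation":[0,0,0.06],"twist":0,"claw":5},{"translation":[0,0,0.06],"twist":0,"claw":5},{"translation":[0,0,0],"twist":0,"claw":5},{"translation":[0,0,0],"twist":0,"claw":5}]'
```

```text
clock: 62.12
tool_pos: [0.5829, 0.2079, 0.0447]
eef_rot: [0.674, 0.739, -0.005, 0.003]
contact_force: [0.5, -6.1, -1.2]
opening: 0.13
[0.58287722 0.20783731 0.04472142] 95.28048828935903
eye_tab 0.85 [326. 320.] [0.5828 0.2013 0.05  ] [-0.0065 -0.0006 -0.0052]
eye 0.86 [237. 319.] [0.5796 0.2277 0.015 ] [ 0.0204 -0.0013  0.0295]
post 0.78 [231. 320.] [0.5798 0.2292 0.01  ] [ 0.0219 -0.001   0.0345]
clock: 62.88
tool_pos: [0.5834, 0.2079, 0.0381]
eef_rot: [0.674, 0.739, -0.004, 0.003]
contact_force: [0.7, -6.6, 2.0]
opening: 0.128
```

```bash
python3 -m jog '[{"translation":[0,0,0.06],"twist":0,"claw":5},{"translation":[0,0,0.06],"twist":0,"claw":5},{"translation":[0,0,0.05],"twist":0,"claw":5},{"translation":[0,0,0],"twist":0,"claw":5},{"translation":[0,0,0],"twist":0,"claw":5}]'; python3 ey.py
```

```text
clock: 63.3
tool_pos: [0.5839, 0.2075, 0.0335]
eef_rot: [0.674, 0.739, -0.004, 0.004]
contact_force: [-3.2, -10.2, 17.4]
opening: 0.13
[0.58386781 0.20752372 0.03350696] 95.2546700981745
eye_tab 0.57 [329. 320.] [0.5833 0.2063 0.05  ] [-0.0014 -0.0007 -0.0165]
eye 0.71 [234. 321.] [0.5811 0.232  0.015 ] [ 0.0248 -0.0005  0.0182]
post 0.74 [237. 320.] [0.5809 0.2294 0.01  ] [ 0.0223 -0.0009  0.0233]
```

```bash
python3 -m jog '[{"translation":[-0.06,0,-0.06],"twist":0,"claw":5},{"translation":[-0.06,0,-0.02],"twist":0,"claw":5},{"translation":[0,0,0],"twist":0,"claw":5},{"translation":[0,0,0],"twist":0,"claw":5}]';  python3 -m jog '[{"translation":[-0.05,0,0],"twist":0,"claw":5},{"translation":[-0.05,0,0],"twist":0,"claw":5},{"translation":[0,0,0],"twist":0,"claw":5}]'
```

```text
clock: 63.98
tool_pos: [0.5838, 0.2053, 0.0345]
eef_rot: [0.673, 0.739, -0.003, 0.002]
contact_force: [2.0, -4.4, -1.0]
opening: 0.131
clock: 64.23
tool_pos: [0.5837, 0.2049, 0.0346]
eef_rot: [0.673, 0.74, -0.001, -0.0]
contact_force: [2.0, 3.4, -5.1]
opening: 0.134
```

```bash
python3 -m jog '[{"translation":[0.03,0,0.08],"twist":0,"claw":5},{"translation":[0,0,0],"twist":0,"claw":5},{"translation":[0,0,0],"twist":0,"claw":5}]';  python3 -m jog '[{"translation":[0,0,0],"twist":0,"claw":40},{"translation":[0,0,0],"twist":0,"claw":40},{"translation":[0,0,0],"twist":0,"claw":40},{"translation":[0,0,0],"twist":0,"claw":40},{"translation":[0,0,-0.3],"twist":0,"claw":40},{"translation":[0,0,-0.6],"twist":0,"claw":40},{"translation":[0,0,-0.9],"twist":0,"claw":40},{"translation":[0,0,-0.9],"twist":0,"claw":40},{"translation":[-0.5,0,-0.3],"twist":0,"claw":40},{"translation":[-0.5,0,0],"twist":0,"claw":40},{"translation":[0,0,0],"twist":0,"claw":40},{"translation":[0,0,0],"twist":0,"claw":40},{"translation":[0,0,0],"twist":0,"claw":40}]'; python3 ey.py; python3 hp.py
```

```text
clock: 64.48
tool_pos: [0.5841, 0.2045, 0.0329]
eef_rot: [0.673, 0.74, -0.001, 0.001]
contact_force: [-0.5, -0.6, 6.7]
opening: 0.131
clock: 65.57
tool_pos: [0.5871, 0.1646, 0.1518]
eef_rot: [0.673, 0.739, -0.002, 0.001]
contact_force: [-0.1, -0.4, 0.5]
opening: 0.4
[0.58693289 0.16521217 0.15159273] 95.42902679607307
tab [0.5833 0.2079 0.06  ] [0.0432 0.0006 0.0914] ((322.5, 172.5), array([313, 159,  19,  27, 263], dtype=int32), np.float64(0.8821292775665399), (25.0, 17.0, 90.0))
leg_tab 0.69 [346. 320.] [0.5935 0.0853 0.05  ] [-0.0797 -0.0007  0.1019]
eye_tab 0.57 [178. 323.] [0.5841 0.2037 0.05  ] [0.039  0.0011 0.1014]
eye 0.69 [137. 322.] [0.5814 0.2272 0.015 ] [0.0628 0.0008 0.1363]
hole 0.91 [331. 327.] [0.5983 0.0871 0.03  ] [-0.0783  0.0043  0.1219]
post 0.7 [132. 320.] [0.5794 0.2304 0.01  ] [ 0.0662 -0.0009  0.1413]
yellow [311 126  21  18 277] [321.4 135.1] [0.5808 0.228  0.03  ]
yellow [181 351   9  64 311] [184.4 383.8] [0.492  0.0303 0.03  ]
yellow [453 350   8  65 304] [456.6 384. ] [0.7042 0.0512 0.03  ]
hole 0.94 [333. 323.] [0.596  0.0842 0.03  ]
post 0.78 [130. 316.] [0.5774 0.2303 0.01  ]
post 0.22 [319. 324.] [0.5969 0.0852 0.01  ]
eye 0.65 [135. 322.] [0.5815 0.2271 0.    ]
[0.58731477 0.164339   0.15143882] 95.3898995443802
```

```bash
python3 -m jog '[{"translation":[0,0,-0.9],"twist":0,"claw":40},{"translation":[0,0,-0.9],"twist":0,"claw":40},{"translation":[-0.9,0,-0.3],"twist":0,"claw":40},{"translation":[-0.9,0,-0.3],"twist":0,"claw":40},{"translation":[-0.9,0,-0.3],"twist":0,"claw":40},{"translation":[-0.9,0,-0.3],"twist":0,"claw":40},{"translation":[-0.7,0,0],"twist":0,"claw":40},{"translation":[0,0,0],"twist":0,"claw":40},{"translation":[0,0,0],"twist":0,"claw":40},{"translation":[0,0,0],"twist":0,"claw":40},{"translation":[0,0,0],"twist":0,"claw":40},{"translation":[0,0,0],"twist":0,"claw":40}]'
python3 - <<'E'
from tabs import *
r.snapshot('wrist');st=r.get_state();s=r.snapshot('wrist');save(s,'w20')
print(st['tool_pos'],yaw(st))
u=np.array([np.cos(np.radians(95.4)),np.sin(np.radians(95.4)),0]);hole=np.array([.5965,.0852,.0])
g=s['img'].max(2)
for i in range(4):
    q=hole-u*(.043+.058*i)+[0,0,.096]
    p=w2px(s,q,st)[0]
    if not(0<p[0]<290 and 0<p[1]<640): print(i,p,'out');continue
    c=caps(s,st,[(p[1],p[0])],.096)[0];qc=c[0]
    # mark: contrast by angular scan on radius 8-17mm, darkest 9mm-wide stripe
    best=[]
    for a in range(0,360,3):
        t=np.radians(a);d=np.array([np.cos(t),np.sin(t),0]);n=np.array([-d[1],d[0],0])
        P=np.array([qc+d*rr+n*w for rr in np.arange(.002,.017,.0015) for w in (-.003,0,.003)])
        x=w2px(s,P,st).astype(np.float32)
        v=cv2.remap(g.astype(np.float32),x[:,1].reshape(-1,1),x[:,0].reshape(-1,1),1);best.append((v.mean(),a))
    print(i,p.round(),'nest err mm',((qc-q)*1000).round(1),'mark deg',min(best),'median',np.median([b[0] for b in best]))
sc=r.snapshot('scene');save(sc,'s20')
hsv=cv2.cvtColor(sc['img'],cv2.COLOR_RGB2HSV);H,S,V=[hsv[:,:,i].astype(int) for i in range(3)]
m=((H>5)&(H<17)&(S>170)&(V>60)).astype(np.uint8)
n,l,a,c=cv2.connectedComponentsWithStats(m)
for i in range(1,n):
    if a[i][4]>40: print('orange l,t,r,b',a[i][0],a[i][1],a[i][0]+a[i][2],a[i][1]+a[i][3],a[i][4])
nn=np.array([-u[1],u[0],0])
def bb(c,z0,z1):
    P=[c+u*x+nn*y+[0,0,z] for x in(-.012,.012) for y in(-.006,.006) for z in(z0,z1)]
    q=w2px(sc,np.array(P));return q[:,1].min().round(1),q[:,0].min().round(1),q[:,1].max().round(1),q[:,0].max().round(1)
leg=hole+u*.002; tab=hole+u*(.002+96e-3+.023)
for dz in(0,.005,.010): print('leg',dz,bb(leg,.03+dz,.06+dz),'eye tab',bb(tab,.012+dz,.06+dz))
for l in ['beaker','tape','calculator']:
  z=0
  for d in r.spot_point(l,'scene')[:1]: print(l,px2w(sc,d['location'],0).round(3))
E
```

```text
clock: 67.17
tool_pos: [0.6035, -0.0046, 0.2725]
eef_rot: [0.672, 0.74, -0.002, 0.001]
contact_force: [0.3, -0.9, -0.4]
opening: 0.401
[ 0.60353529 -0.00492606  0.27251862] 95.50833216071835
0 [155. 324.] nest err mm [-1. -2. -0.] mark deg (np.float32(60.67484), 285) median 82.401825
1 [225. 323.] nest err mm [-3.  8. -0.] mark deg (np.float32(49.900944), 300) median 69.977264
2 [289. 323.] nest err mm [ 0. -3. -0.] mark deg (np.float32(57.537304), 0) median 121.27693
3 [347.47521435 322.97774107] out
orange l,t,r,b 375 255 388 271 166
orange l,t,r,b 432 258 447 280 251
leg 0 (np.float64(373.5), np.float64(256.5), np.float64(387.0), np.float64(272.5)) eye tab (np.float64(432.5), np.float64(257.3), np.float64(448.6), np.float64(280.6))
leg 0.005 (np.float64(373.6), np.float64(254.4), np.float64(387.2), np.float64(270.5)) eye tab (np.float64(432.7), np.float64(255.2), np.float64(449.0), np.float64(278.6))
leg 0.01 (np.float64(373.8), np.float64(252.3), np.float64(387.4), np.float64(268.5)) eye tab (np.float64(433.0), np.float64(253.1), np.float64(449.3), np.float64(276.6))
beaker [0.391 0.368 0.   ]
tape [0.573 0.367 0.   ]
calculator [ 0.578 -0.458  0.   ]
```

```bash
python3 -m jog '[{"translation":[-0.4,-0.8,0],"twist":0,"claw":40},{"translation":[-0.4,-0.8,0],"twist":0,"claw":40},{"translation":[-0.4,-0.8,0],"twist":0,"claw":40},{"translation":[-0.3,-0.8,0],"twist":0,"claw":40},{"translation":[0,0,0],"twist":0,"claw":40},{"translation":[0,0,0],"twist":0,"claw":40},{"translation":[0,0,0],"twist":0,"claw":40},{"translation":[0,0,0],"twist":0,"claw":40}]'
cat > fin.py <<'E'
from tabs import *
u=np.array([np.cos(np.radians(95.4)),np.sin(np.radians(95.4)),0]);hole=np.array([.5965,.0852,.0])
def run(s,st):
  g=s['img'].max(2)
  for i in range(4):
    q=hole-u*(.043+.058*i)+[0,0,.096]
    p=w2px(s,q,st)[0]
    if not(0<p[0]<470 and 0<p[1]<640): print(i,p,'out');continue
    qc=caps(s,st,[(p[1],p[0])],.096)[0][0];best=[]
    for a in range(0,360,3):
        t=np.radians(a);d=np.array([np.cos(t),np.sin(t),0]);n=np.array([-d[1],d[0],0])
        P=np.array([qc+d*rr+n*w for rr in np.arange(.002,.017,.0015) for w in (-.003,0,.003)])
        x=w2px(s,P,st).astype(np.float32)
        v=cv2.remap(g.astype(np.float32),x[:,1].reshape(-1,1),x[:,0].reshape(-1,1),1);best.append((round(float(v.mean()),1),a))
    print(i,p.round(),'err mm',((qc-q)*1000).round(1),'mark deg',sorted(best)[:3],'median',np.median([b[0] for b in best]))
r.snapshot('wrist');st=r.get_state();s=r.snapshot('wrist');save(s,'w21');print(st['tool_pos']);run(s,st)
t=r.snapshot('top');save(t,'t21');run(t,None)
for l,z in [('push_plate',.041),('hole',.03),('post',.01)]:
  for d in r.spot_point(l,'top')[:1]: print(l,round(d['confidence'],2),np.round(d['location']), px2w(t,d['location'],z).round(4))
for d in r.spot_point('jar1_mid','top')[:6]: print('jar',round(d['confidence'],2),np.round(d['location']))
E
python3 fin.py
```

```text
clock: 68.13
tool_pos: [0.4835, -0.0774, 0.2735]
eef_rot: [0.673, 0.74, -0.002, 0.002]
contact_force: [0.4, -1.2, 0.2]
opening: 0.397
[ 0.4833743  -0.07729908  0.27339201]
0 [ 73. 490.] err mm [ 0. -1. -0.] mark deg [(82.8, 0), (85.5, 357), (88.0, 354)] median 148.45
1 [151. 481.] err mm [ 1. -2. -0.] mark deg [(94.6, 6), (96.1, 9), (97.3, 12)] median 158.05
2 [222. 474.] err mm [ 0. -3. -0.] mark deg [(81.6, 3), (83.6, 0), (84.5, 6)] median 147.6
3 [286. 467.] err mm [-1. -0. -0.] mark deg [(67.8, 357), (68.7, 0), (69.3, 354)] median 133.0
0 [184. 278.] err mm [ 1. -0. -0.] mark deg [(108.4, 0), (108.6, 6), (108.7, 3)] median 162.64999999999998
1 [181. 307.] err mm [ 2. -2. -0.] mark deg [(19.3, 15), (19.5, 18), (19.6, 12)] median 30.1
2 [179. 335.] err mm [-8.  8. -0.] mark deg [(66.5, 210), (66.5, 213), (66.6, 216)] median 102.9
3 [176. 364.] err mm [-6.  4. -0.] mark deg [(80.1, 123), (80.1, 126), (80.1, 129)] median 82.35
push_plate 0.45 [192. 280.] [0.5998 0.0439 0.041 ]
hole 0.55 [196. 257.] [0.5944 0.0925 0.03  ]
post 0.89 [202. 195.] [0.5851 0.2321 0.01  ]
jar 0.37 [204. 197.]
```

```bash
python3 -c "
from plant import r
print(r.get_state()['clock'],r.get_state()['contact_force']);print(r.finish_job())"
```

```text
68.4833 [-0.53743465  0.6043194  -0.03070066]
the job is handed in; nothing more can be done
None
```

I handed the job in at 68.5 s. All four jars are in the carriage cups, the carriage is home, and the spring is hooked between the hole and the post. The hand-in returned no verdict, so the checks below are my own last measurements.

- **Jars:** the final wrist picture puts all four caps within about 3 mm of their cup centres. Their marks read 357° to 6°, against about 5.4° for facing the scanner.
- **Carriage:** while pushing, it stopped dead with the force rising to about 12 N. A later picture showed its front against both red stops.
- **Spring:** the leg is about 17 mm down the hole. The eye is down round the post, about 3 mm off its centre and held against it, with a stretch of about 22–23 mm.
- **Bystanders:** the beaker, tape roll and calculator measured within about 1 cm of their starting places, about as close as the camera estimate gets.
- **Checks that disagreed:** the final top-camera check of the two rear jars was no use, because the arm blocked that view. An earlier wrist check of the two front jars was spoilt by the gripper's shadow. For the jars I therefore relied on the last, unshadowed wrist picture, read by script because I had used all 16 picture views.

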